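Unlock the sweet case and stock it

ROBOT

A 6-joint arm with a two-finger parallel gripper is mounted at the origin on the work surface. World frame = base frame: x ahead of the robot, y to its left, z up, the work surface at z = 0. Lengths are in m, angles in rad, forces in N, time in s.
With the tool pointing down it reaches from about 0.325 to 0.85 m from the base axis. Payload 4.4 kg.
Tool frame: the origin (TCP) lies between the finger pads, 19 mm behind the fingertips; this is the grasp point; z points along the fingers, y is the line along which they close (so a half turn about z gives the same grasp; the last joint's range is limited). The gripper opens to 94 mm and grips with 3 to 60 N. Pads are 16 mm wide; open, the fingers measure 119 mm over their backs; the gripper's body (75 mm by 177 mm) begins 78 mm behind the grasp point.
Start: joints at [-1.435, 0.207, 1.542, -0, 1.393, -0.15], TCP at [0.163, -0.552, 0.224] pointing down, gripper open.
Joint ranges: [-2.73, 2.73], [-0.86, 2.22], [0.23, 2.46], [-1.11, 4.25], [0.08, 2.63], [-2.82, 2.82]. Speed limits (rad/s): [2.79, 2.79, 3.14, 3.14, 3.14, 3.14].

INTERFACE

Orientations are given as a unit quaternion [x, y, z, w].
In Python, from rig import arm gives the robot as it stands.
- The arm moves only by the tool carry_out, never from a script. Its argument "steps" is a list of rows, each a list of 5 numbers: the shift along the tool's x, y, z in cm, then the turn about the tool's z in degrees, then the finger opening in cm, from 0 to 9.4. In form: [[tx, ty, tz, twist, jaw], ...]. A call has 1 to 5 rows; each row is the pose to reach, as a shift and turn from the pose commanded when the call began, along the tool's axes at that moment; what a row does not reach only later rows make up. A row lasts 1/12 s, in which the tool goes at most 41.7 mm and 7.16 degrees, less where a joint would pass 70% of its speed; a pose out of reach is approached as far as the arm can. A call with a gripper value outside its range is refused whole. The fingers move at their own pace and stop on an object; "grip_force" is the grip in N (left out, the last holds). Time passes only in rows, so rows that repeat a pose let the fingers close. It gives the time, the measured TCP pose, the force, the opening and the grip force at its end, in the units of the state.
- arm.state(): the state, without advancing time (a new reading comes with each control period).
- arm.get_image(name): name is "scene" or "top"; returns a dict with "image" (384x512x3 uint8, red, green, blue), "z_map" (384x512 float32, m along the optical axis (not along the pixel's ray), 0 where there is no reading), "fx", "fy", "cx", "cy" (pixels), "dist_coeffs" ([k1, k2, p1, p2, k3] as OpenCV has them; the pictures are not rectified), "world_from_camera" (4x4, takes a point from camera to world coordinates). Camera axes: x right, y down, z forward; pixel columns grow to the right and rows downward; lengths in m; the calibration is good to about 2 mm. A picture is of the moment at which its call begins.
- arm.finish_job(): hands the job in; it is judged then, once.
The state is a dict: "time": time; "qpos": joint angles; "dq": joint speeds; "tau": joint torques, N m; "ee_pos": TCP position; "eef_rot": TCP orientation; "wrist_force": force on the tool from outside, world axes, zero at the start; "torque": the same for the moment, N m; "grip_width": finger opening in m; "gripper_force": force on a finger pad.
Only numpy, scipy, OpenCV 4.12 (cv2) and the standard library are available. Lean on these libraries where they do the work, as an engineer would, in place of code of your own. Each camera call takes 0.05 s, during which the arm holds its last target. There are 200 camera calls.

TASK

Find which of the three keys on the stand works the lock of the clear sweet case by trying them one at a time: push it fully home, turn it clockwise, and put any key that does not turn back in a slot of the stand. Leave the working key fully home in the lock, turned as far as it goes, raise the stiff lid and leave it propped at about 70 degrees, then stand all the sweet tins that are on the counter upright inside the case. Do not disturb the other things on the counter.

Things in the scene. Friction and masses are not known exactly. Their poses are not given: they have to be found in the camera images.
- case: Fixed clear acrylic case with aluminium trim, 200 deep (x), 270 wide (y), 70 high, walls and floor 5 thick. Origin: centre of its underside; x to the back, away from the robot, y to the left. A stiff clear lid covers its top; with it at 70 degrees the front half (x -90 to -20) is free from above. A dark steel lock housing, 72 x 45 and 68 high, stands on its right (-y) side.
- keyway (a point): Centre of the keyway on the top of the brass lock plug (33 across) in the top of the lock housing, 70 above the counter, at x -10, y -157 of the case. Keys enter from above. Keyway 22 long along this point's y, 7.5 wide along x, z up; it turns with the plug; at 0 its y is the case's y. A key is home when its collar lies on the plug, tip 40 below this point; at 0 every key goes home.
- plug (a joint): Angle of the lock plug (rad): 0 locked, grows clockwise seen from above, end stop at 1.2; above 0.9 the lid's catch is free (at 0 the lid cannot be lifted). Light friction (0.06 N m); stays where left. The right key, fully home, turns it to the stop with up to 0.35 rad of play in the keyway; a wrong key jams below 0.6.
- lid (a joint): Angle of the lid (rad): 0 shut, grows as its front edge rises, end stop 1.9; 70 degrees is 1.22. The hinge is stiff (about 0.55 N m) and stays where it is left.
- lid_knob (a point): Centre of the dark spool knob on the lid, a lying cylinder 26 long (along the case's y) and 20 in diameter on a stem, 34 above the lid's underside, 15 mm behind the front edge; pinch it across its flat ends (along the case's y) and it can pivot between the fingers. Turns with the lid.
- lid_hinge (a point): Middle of the lid's hinge line, at the top of the case's back edge, 70 above the counter; the line runs along the case's y. The knob is 185 ahead (-x) of and 34 above it when shut, 30 to its left.
- stand: Fixed wooden key stand, 190 (x) x 60 (y) x 46 high, with three through slots at x = -60, 0 and 60, y = 0, each 8 wide (x) and 23 long (y). Origin: centre of its underside. A key stands in a slot with its collar on the top face, its tip 6 above the origin's height.
- key_a: Loose steel key standing bow up in the stand. Origin: centre of the blade's lower tip; z up, y across the blade, x through its thickness. Blade 20 (y) x 5 (x), 40 long, last 4 mm narrowed to 14 x 3; collar 26 x 12 at z 40 to 44 rests on stand or plug; bow: upright disc 30 across, 10 thick (x), z 44 to 74. Grip it across its flat faces (along x), e.g. TCP at z 66.
- key_b: Second loose steel key, same sizes and axes as key_a. The three keys differ only in where along the blade's edges they are notched; the notch does not show which one works, and that changes from start to start. Which key stands in which slot changes too.
- key_c: Third loose steel key, same sizes and axes as key_a; only the place of the notches along the blade differs. Each key weighs 50 g and is the same after half a turn about z.
- tin1: Closed round sweet tin, 48 in diameter, 42 high, about 120 g, upright on the counter to the left of the case; all alike. Origin: centre of its underside, z up. Two to four tins are there; absent ones read None.
- tin2: Closed round sweet tin, 48 in diameter, 42 high, about 120 g, upright on the counter to the left of the case; all alike. Origin: centre of its underside, z up. Two to four tins are there; absent ones read None.
- tin3: Closed round sweet tin, 48 in diameter, 42 high, about 120 g, upright on the counter to the left of the case; all alike. Origin: centre of its underside, z up. Two to four tins are there; absent ones read None.
- tin4: Closed round sweet tin, 48 in diameter, 42 high, about 120 g, upright on the counter to the left of the case; all alike. Origin: centre of its underside, z up. Two to four tins are there; absent ones read None.
- tape: Bystander: roll of tape lying flat, 72 in diameter, 24 high. Leave alone. Origin under its centre.
- scoop: Bystander: aluminium scoop lying flat, in front of the case. Leave alone.
- jar: Bystander: jar with steel cap, 56 in diameter, 85 high. Leave alone. Origin under its centre.
- cup: Bystander: paper cup, 64 in diameter, 80 high. Leave alone. Origin under its centre.
- carton: Bystander: cardboard carton 60 x 90 x 50 high. Leave alone. Origin under its centre.
- counter_calc: Bystander: flat grey desk calculator 90 x 140 x 20 high. Leave alone. Origin under its centre.
Mind the look-alikes: they are no part of the job. Leave any purple look-alike of the tin4 alone. Leave any green look-alike of the key_b alone.

How it is judged:
On the way, in this order (a step that is already met when the one before it is completed fails the run):
1. the lock plug is turned past 0.9 rad by a key that is fully home (value of joint plug above 0.9 rad and ((z of key_a in the frame of keyway between -0.045 and -0.036 m and horizontal distance between key_a and keyway below 0.006 m) or (z of key_b in the frame of keyway between -0.045 and -0.036 m and horizontal distance between key_b and keyway below 0.006 m) or (z of key_c in the frame of keyway between -0.045 and -0.036 m and horizontal distance between key_c and keyway below 0.006 m))), for 0.2 s.
2. the lid stands at 70 degrees (1.08 to 1.37 rad) (value of joint lid between 1.08 and 1.37 rad), for 0.3 s.
At the end, for the whole second after the job is handed in: The lock plug is turned past 0.9 rad with the working key in it, fully home (within 4 mm); the other keys stand in slots of the key stand; the lid stands at 1.08 to 1.37 rad (70 degrees, 8 either way); every tin that is there stands upright (within 0.15 rad) at rest on the floor of the case (all of step 1 and all of step 2 and ((z of key_a in the frame of keyway between -0.045 and -0.036 m and horizontal distance between key_a and keyway below 0.006 m) or (x of key_a in the frame of stand between -0.08 and 0.08 m and y of key_a in the frame of stand between -0.015 and 0.015 m and z of key_a in the frame of stand between 0 and 0.011 m)) and ((z of key_b in the frame of keyway between -0.045 and -0.036 m and horizontal distance between key_b and keyway below 0.006 m) or (x of key_b in the frame of stand between -0.08 and 0.08 m and y of key_b in the frame of stand between -0.015 and 0.015 m and z of key_b in the frame of stand between 0 and 0.011 m)) and ((z of key_c in the frame of keyway between -0.045 and -0.036 m and horizontal distance between key_c and keyway below 0.006 m) or (x of key_c in the frame of stand between -0.08 and 0.08 m and y of key_c in the frame of stand between -0.015 and 0.015 m and z of key_c in the frame of stand between 0 and 0.011 m)) and x of tin1 in the frame of case between -0.085 and 0.085 m and y of tin1 in the frame of case between -0.12 and 0.12 m and z of tin1 in the frame of case between 0 and 0.013 m and angle between each of tin1, tin2, tin3, tin4's own z axis and vertical below 0.15 rad and linear speed of each of tin1, tin2, tin3, tin4 below 0.02 m/s and x of tin2 in the frame of case between -0.085 and 0.085 m and y of tin2 in the frame of case between -0.12 and 0.12 m and z of tin2 in the frame of case between 0 and 0.013 m and x of tin3 in the frame of case between -0.085 and 0.085 m and y of tin3 in the frame of case between -0.12 and 0.12 m and z of tin3 in the frame of case between 0 and 0.013 m and x of tin4 in the frame of case between -0.085 and 0.085 m and y of tin4 in the frame of case between -0.12 and 0.12 m and z of tin4 in the frame of case between 0 and 0.013 m); the robot touches nothing.
It fails at once if another thing on the counter is pushed more than 50 mm or knocked over (distance of any of tape, scoop, jar, cup, carton, counter_calc from where it was at the start of the episode above 0.05 m or angle between any of jar, cup, carton's own z axis and vertical above 0.6 rad).
Of tin1, tin2, tin3, tin4 only 2 to 4 are there at a start; the rules pass over those that are not, and their reading is None.
At some moment in a run one of tin1, tin2, tin3, tin4 may be knocked a few centimetres aside while the robot is not near it.
It also fails if it takes over 210 s, if anything falls off the work surface, if the arm or the gripper's body presses on something with over 40 N, if the wrist force passes 120 N, or if a joint passes its speed limit or range.

## Working session

There is one attempt and no reset: what is moved stays moved. The work goes in short steps, Python scripts to look and compute and a tool call to move; the robot and the scene stay as the last step left them, time stands still between calls to the robot, and variables do not carry over. Pictures are saved under pics/ and viewed, at most 14 in all, crops included, and the job is handed in when it is done.

Besides the shell and the picture viewer there is one more tool, called after "Call:" by a JSON object that holds its "api" and its "payload". carry_out: Moves the arm, as the interface text tells. Its arguments: {"type":"object","properties":{"steps":{"type":"array","items":{"type":"array","items":{"type":"number"}}},"grip_force":{"type":"number"}},"required":["steps"]}

```bash
ls; mkdir -p pics; python3 - <<'E'
from rig import arm
import cv2,numpy as np
s=arm.state();print(s)
for n in("scene","top"):
    d=arm.get_image(n);cv2.imwrite(f"pics/{n}0.png",cv2.cvtColor(d["image"],cv2.COLOR_RGB2BGR))
    np.savez(f"{n}0.npz",**d)
    print(n,d["fx"],d["fy"],d["cx"],d["cy"],d["dist_coeffs"],d["world_from_camera"])
E
```

```text
pics
{'time': 0.0, 'qpos': array([-1.43450673e+00,  2.07439954e-01,  1.54293429e+00, -9.92418743e-06,
        1.39347457e+00, -1.50496577e-01]), 'dq': array([-0.00081624,  0.00156013,  0.00165657,  0.0008303 ,  0.0008648 ,
       -0.00136567]), 'tau': array([-1.55077018e-03, -3.70882130e+01, -2.81414902e+01,  6.96710357e-02,
        3.60040285e-02, -1.58983271e-04]), 'ee_pos': array([ 0.16253517, -0.55076323,  0.22308875]), 'eef_rot': array([ 9.89736060e-01,  1.42902973e-01,  3.13007477e-06, -1.12808725e-03]), 'wrist_force': array([-0.25213384,  0.29311525, -0.43943825]), 'torque': array([-0.03773372,  0.01588214,  0.01757082]), 'gripper_force': 0.0, 'grip_width': 0.09400676638722011}
scene 379.013829449477 379.013829449477 263.9889033828931 187.82742224735682 [-0.04975242  0.          0.          0.          0.        ] [[ 0.19857133  0.68383046 -0.70210066  1.25642546]
 [ 0.97987189 -0.1235292   0.15681716 -0.16298333]
 [ 0.02050642 -0.71910809 -0.6945956   0.78464881]
 [ 0.          0.          0.          1.        ]]
top 456.92688538468997 456.92688538468997 261.4495994796683 188.14217806532685 [-0.08128177  0.          0.          0.          0.        ] [[-0.02945341 -0.99827687  0.05075213  0.44773265]
 [-0.99955705  0.02963184  0.00276672 -0.01619587]
 [-0.00426583 -0.05064816 -0.99870745  1.67878926]
 [ 0.          0.          0.          1.        ]]
```

View pics/scene0.png

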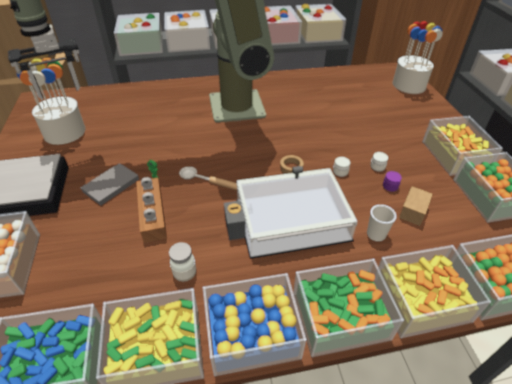

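View pics/top0.png

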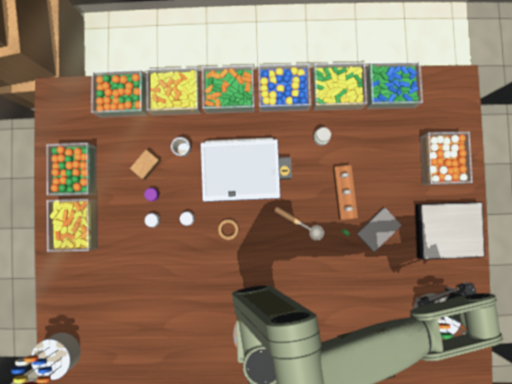

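The scene view shows two white tins (342,166) and (380,161) and a purple look-alike (392,182). It also shows the stand (150,210) with three keys, the green look-alike (152,168) and the case (295,210) with its lock (235,210). In the top view, the tins are at (151,220) and (187,218), the stand at (345,190) and the plug at (284,170).

```bash
cat > h.py <<'E'
import numpy as np,cv2
from rig import arm
def ray(d,px):
    K=np.array([[d["fx"],0,d["cx"]],[0,d["fy"],d["cy"]],[0,0,1]],float)
    p=cv2.undistortPoints(np.array(px,float).reshape(-1,1,2),K,np.array(d["dist_coeffs"],float)).reshape(-1,2)
    T=np.array(d["world_from_camera"]); v=np.c_[p,np.ones(len(p))]@T[:3,:3].T
    return T[:3,3],v
def plane(d,px,z):
    o,v=ray(d,px); return o+v*((z-o[2])/v[:,2])[:,None]
def two(d1,p1,d2,p2):
    o1,v1=ray(d1,[p1]);o2,v2=ray(d2,[p2]);v1,v2=v1[0],v2[0]
    t=np.linalg.lstsq(np.c_[v1,-v2],o2-o1,rcond=None)[0]
    a,b=o1+v1*t[0],o2+v2*t[1];return (a+b)/2,np.linalg.norm(a-b)
def depthpt(d,px):
    o,v=ray(d,px);px=np.array(px).astype(int);return o+v*d["z_map"][px[:,1],px[:,0]][:,None]
def blobs(d,lo,hi,box,amin=8):
    hsv=cv2.cvtColor(d["image"],cv2.COLOR_RGB2HSV);m=cv2.inRange(hsv,np.array(lo),np.array(hi))
    x0,y0,x1,y1=box;k=np.zeros_like(m);k[y0:y1,x0:x1]=255;m&=k
    n,l,s,c=cv2.connectedComponentsWithStats(m)
    return [(c[i],s[i],l==i) for i in range(1,n) if s[i,4]>=amin]
def crop(d,box,f,name):
    x0,y0,x1,y1=box;im=cv2.resize(d["image"][y0:y1,x0:x1],None,fx=f,fy=f,interpolation=cv2.INTER_CUBIC)
    cv2.imwrite(f"pics/{name}.png",cv2.cvtColor(im,cv2.COLOR_RGB2BGR))
E
python3 - <<'E'
from h import *
t=np.load("top0.npz");s=np.load("scene0.npz")
c=lambda d,b,f:cv2.resize(d["image"][b[1]:b[3],b[0]:b[2]],None,fx=f,fy=f,interpolation=cv2.INTER_CUBIC)
A=c(t,(190,130,370,230),4.4);B=c(s,(120,150,240,260),4.4)
cv2.imwrite("pics/c1.png",cv2.cvtColor(A,cv2.COLOR_RGB2BGR));cv2.imwrite("pics/c2.png",cv2.cvtColor(B,cv2.COLOR_RGB2BGR))
def show(n,d,lo,hi,box,z):
    for cc,st,m in blobs(d,lo,hi,box,6): print(n,cc.round(1),st.tolist(),plane(d,[cc],z)[0].round(4))
show("white top",t,(0,0,150),(180,60,255),(130,180,200,240),.042)
show("white sc",s,(0,0,150),(180,60,255),(325,145,395,180),.042)
show("brass top",t,(15,90,120),(35,255,255),(270,150,300,190),.07)
show("brass sc",s,(15,90,120),(35,255,255),(220,190,250,240),.07)
show("keys top",t,(0,0,120),(180,70,255),(330,160,362,225),.12)
show("stand top",t,(5,90,110),(18,255,255),(330,155,365,225),.046)
show("jar",t,(0,0,120),(180,70,255),(305,115,340,150),.085)
E
```

```text
white top [150.6 220.1] [144, 213, 14, 15, 159] [0.4279 0.3901 0.042 ]
white top [185.8 218.5] [179, 212, 14, 14, 159] [0.4299 0.2626 0.042 ]
white sc [380.  157.4] [371, 152, 17, 13, 153] [0.4363 0.3886 0.042 ]
white sc [342.1 162.5] [334, 156, 17, 14, 163] [0.4389 0.2621 0.042 ]
white sc [380.5 166.9] [377, 165, 8, 4, 17] [0.4792 0.3712 0.042 ]
white sc [328.9 174.2] [325, 168, 11, 12, 101] [0.4833 0.2047 0.042 ]
white sc [341.8 172.6] [340, 171, 5, 4, 13] [0.4831 0.2452 0.042 ]
brass top [284.1 170.3] [280, 166, 10, 10, 75] [ 0.5903 -0.0937  0.07  ]
brass sc [233.9 208.2] [228, 204, 13, 10, 101] [ 0.594  -0.0926  0.07  ]
keys top [344.4 174.7] [341, 173, 8, 5, 29] [ 0.5647 -0.2974  0.12  ]
keys top [346.4 191.6] [343, 190, 8, 4, 29] [ 0.5066 -0.302   0.12  ]
keys top [348.3 208.4] [345, 207, 8, 4, 28] [ 0.4489 -0.3063  0.12  ]
stand top [347.7 188.3] [330, 155, 35, 70, 2142] [ 0.5208 -0.3209  0.046 ]
jar [322.1 135.6] [314, 127, 18, 18, 253] [ 0.7073 -0.2305  0.085 ]
```

View pics/c1.png

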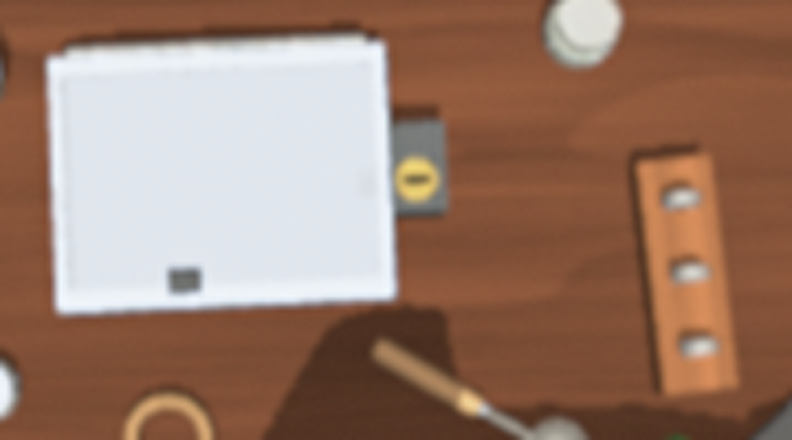

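View pics/c2.png

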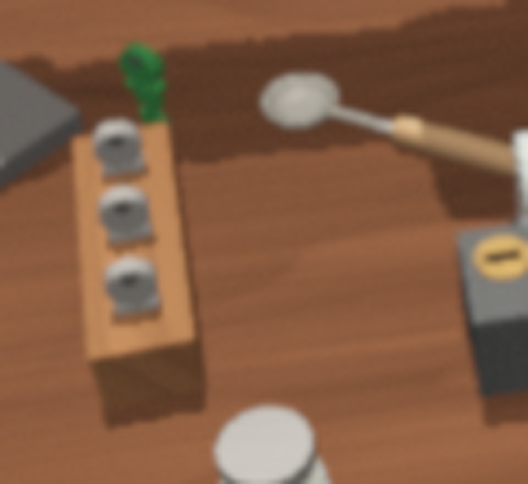

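The c1 crop shows the case, with the brass plug at crop (416,180) and the knob at (185,280), and the stand with keys at (681,197), (690,271) and (698,346). The c2 crop shows the same keys bow up and the plug slot at 0. Next I'll refine the positions with the depth clouds and both views.

```bash
python3 - <<'E'
from h import *
D={n:np.load(f"{n}0.npz") for n in("top","scene")}
vv,uu=np.mgrid[0:384,0:512];px=np.c_[uu.ravel(),vv.ravel()]
def rect(P):
    r=cv2.minAreaRect(P[:,:2].astype(np.float32)*1000);return [np.round(a,1) for a in r]
for n,d in D.items():
    P=depthpt(d,px);im=d["image"].reshape(-1,3)
    def sel(x0,x1,y0,y1,z0,z1):
        return (P[:,0]>x0)&(P[:,0]<x1)&(P[:,1]>y0)&(P[:,1]<y1)&(P[:,2]>z0)&(P[:,2]<z1)
    for nm,b in dict(tinA=(.39,.48,.34,.43),tinB=(.39,.48,.22,.31)).items():
        m=sel(*b,.030,.06);Q=P[m];print(n,nm,len(Q),np.median(Q,0).round(4),(Q.min(0)+Q.max(0))[:2]/2,np.ptp(Q,0))
    m=sel(.40,.63,-.36,-.24,.035,.055);Q=P[m];print(n,"stand",len(Q),np.median(Q[:,2]),rect(Q))
    for x in(.565,.507,.449):
        m=sel(x-.025,x+.025,-.34,-.26,.06,.12);Q=P[m];print(n,"key",len(Q),Q.mean(0).round(4),Q.min(0).round(3),Q.max(0).round(3))
    m=sel(.45,.75,-.10,.25,.06,.085);Q=P[m];print(n,"case+lock",len(Q),np.median(Q[:,2]),rect(Q))
    m=sel(.45,.75,-.12,.25,.092,.13);Q=P[m];print(n,"knob",len(Q),Q.mean(0).round(4) if len(Q) else'')
# two-view checks
t,s=D["top"],D["scene"]
print("plug",two(t,[284.1,170.3],s,[233.9,208.2]))
K=blobs(t,(0,0,0),(180,255,90),(280,160,300,180),2)
for n,d,b in(("t",t,(222,185,242,200)),("s",s,(285,160,305,182))):
    for c,st,m in blobs(d,(0,0,0),(180,255,120),b,6):print("knob",n,c,st)
# case corners from white mask in top
for n,d,b in(("t",t,(195,130,282,205)),):
    for c,st,m in blobs(d,(0,0,170),(180,50,255),b,500):
        ys,xs=np.nonzero(m);r=cv2.minAreaRect(np.c_[xs,ys].astype(np.float32));Q=plane(d,cv2.boxPoints(r),.072);print(Q.round(4),Q.mean(0))
E
```

```text
top tinA 112 [0.4284 0.389  0.0413] [0.42965019 0.38931688] [0.03987626 0.04276116 0.0203793 ]
top tinB 131 [0.4286 0.2619 0.041 ] [0.42822824 0.26285497] [0.04350263 0.04451076 0.02108759]
top stand 827 0.04580379155965941 [array([ 506.9, -313.8]), array([190.2,  62.3]), np.float64(4.5)]
top key 27 [ 0.5665 -0.3077  0.0754] [ 0.561 -0.323  0.061] [ 0.571 -0.295  0.087]
top key 26 [ 0.5065 -0.3129  0.0751] [ 0.503 -0.329  0.062] [ 0.511 -0.3    0.082]
top key 24 [ 0.4469 -0.3168  0.076 ] [ 0.443 -0.332  0.066] [ 0.451 -0.303  0.083]
top case+lock 4631 0.07561487719640247 [array([598.6,  74.4]), array([213.1, 347.8]), np.float64(1.2)]
top knob 47 [0.5118 0.0913 0.1112]
scene tinA 142 [0.4383 0.3861 0.042 ] [0.43434506 0.39046691] [0.04267721 0.04554774 0.01677899]
scene tinB 161 [0.439  0.2601 0.0422] [0.43395718 0.26200183] [0.04606534 0.0449758  0.01668953]
scene stand 975 0.046913738176406206 [array([ 511.4, -311.1]), array([193.3,  61.2]), np.float64(4.6)]
scene key 94 [ 0.5737 -0.3053  0.0718] [ 0.564 -0.32   0.061] [ 0.579 -0.291  0.082]
scene key 87 [ 0.5134 -0.311   0.0726] [ 0.504 -0.326  0.061] [ 0.518 -0.297  0.082]
scene key 82 [ 0.4536 -0.3156  0.0725] [ 0.444 -0.329  0.06 ] [ 0.46  -0.301  0.084]
scene case+lock 6608 0.07685232352495353 [array([601.7,  74.9]), array([218. , 349.3]), np.float64(0.3)]
scene knob 83 [0.5194 0.0905 0.1089]
plug (array([ 0.59062435, -0.09301302,  0.06640082]), np.float64(0.0015014362321062065))
knob t [231.4 193.2] [229 192   6   4  20]
knob s [291.91304348 162.13043478] [285 160  14   7  69]
knob s [295.05063291 170.97468354] [285 167  18  11  79]
[[ 0.7041  0.2025  0.072 ]
 [ 0.7066 -0.0728  0.072 ]
 [ 0.4944 -0.0745  0.072 ]
 [ 0.4915  0.1987  0.072 ]] [0.59915895 0.0634793  0.072     ]
```

Call:
{"api": "carry_out", "payload": {"steps": [[3.8,-1,0.6,0,9.4],[7.7,-2,1.2,0,9.4],[11.5,-3,1.9,0,6],[15.4,-4,2.5,0,4],[19.2,-5,3.1,0,4]]}}

```text
time: 0.52
ee_pos: [0.3338, -0.4477, 0.1924]
eef_rot: [0.99, 0.143, -0.0, -0.0]
wrist_force: [-0.6, -0.3, -0.0]
grip_width: 0.0774
gripper_force: 0.0
```

Call:
{"api": "carry_out", "payload": {"steps": [[3.8,-1,0.6,0,4],[7.7,-2,1.2,0,4],[11.5,-3,1.9,0,4],[15.4,-4,2.5,0,4],[19.2,-5,3.1,0,4]]}}

```text
time: 0.93
ee_pos: [0.5039, -0.3453, 0.1614]
eef_rot: [0.99, 0.143, -0.0, -0.0]
wrist_force: [-0.7, 0.3, -0.2]
grip_width: 0.044
gripper_force: 0.0
```

Call:
{"api": "carry_out", "payload": {"steps": [[0,0,0,-7,4],[0,0,0,-14,4],[0,0,0,-21,4],[0,0,0,-28,4],[0,0,0,-35,4]]}}

```text
time: 1.35
ee_pos: [0.5025, -0.3464, 0.1614]
eef_rot: [0.9, 0.437, -0.0, -0.001]
wrist_force: [0.5, -0.1, 0.3]
grip_width: 0.0397
gripper_force: 0.0
```

Call:
{"api": "carry_out", "payload": {"steps": [[0,0,0,-7,4],[0,0,0,-14,4],[0,0,0,-21,4],[0,0,0,-28,4],[0,0,0,-35,4]]}}

```text
time: 1.77
ee_pos: [0.5023, -0.3466, 0.1615]
eef_rot: [0.727, 0.687, -0.0, -0.001]
wrist_force: [0.4, 0.2, -0.2]
grip_width: 0.0399
gripper_force: 0.0
```

```bash
cat >> h.py <<'E'
from scipy.spatial.transform import Rotation as R
def go(x,y,z,yaw):  # yaw = heading of tool y in world, deg (mod 180)
    s=arm.state();M=R.from_quat(s["eef_rot"]).as_matrix();d=M.T@(np.array([x,y,z])-s["ee_pos"])
    cy=np.degrees(np.arctan2(M[1,1],M[0,1]));tw=-((yaw-cy+90)%180-90)
    print("now",s["ee_pos"].round(4),"yawY",round(cy,2),"F",s["wrist_force"].round(1),"w",round(s["grip_width"],4),"gf",round(s["gripper_force"],1),"q6",round(s["qpos"][5],2),"t",round(s["time"],1))
    print("  delta cm",(d*100).round(2),"twist",round(tw,2),"tilt",M[:,2].round(3))
E
python3 -c "
from h import *
go(.5665,-.308,.13,4.4)"
```

```text
now [ 0.5023 -0.3466  0.1615] yawY -3.22 F [ 0.4  0.2 -0.2] w 0.0399 gf 0.0 q6 -0.69 t 1.8
  delta cm [4.21 6.2  3.15] twist -7.62 tilt [-0.001  0.001 -1.   ]
```

Call:
{"api": "carry_out", "payload": {"steps": [[1.4,2,1,-3,4],[2.8,4.1,2,-6,4],[4.2,6.2,3.1,-7.6,4],[4.2,6.2,3.1,-7.6,4]]}}

```text
time: 2.1
ee_pos: [0.5686, -0.3053, 0.128]
eef_rot: [0.68, 0.733, 0.001, -0.002]
wrist_force: [-0.7, 0.3, 0.2]
grip_width: 0.0402
gripper_force: 0.0
```

```bash
python3 -c "
from h import *
go(.5665,-.308,.072,4.4)"
```

```text
now [ 0.5686 -0.3053  0.128 ] yawY 4.26 F [-0.7  0.3  0.2] w 0.0402 gf 0.0 q6 -0.7 t 2.1
  delta cm [-0.27 -0.21  5.6 ] twist -0.14 tilt [-0.002  0.004 -1.   ]
```

Call:
{"api": "carry_out", "payload": {"steps": [[-0.1,-0.1,2,0,4],[-0.2,-0.1,4,0,4],[-0.2,-0.1,5.6,0,4],[-0.2,-0.1,5.6,0,4],[-0.2,-0.1,5.6,0,4]]}}

```text
time: 2.52
ee_pos: [0.565, -0.3106, 0.074]
eef_rot: [0.682, 0.731, -0.0, -0.002]
wrist_force: [0.4, -0.1, -1.1]
grip_width: 0.0398
gripper_force: 0.0
```

```bash
python3 -c "
from h import *
go(.5665,-.308,.072,4.4)"
```

```text
now [ 0.565  -0.3106  0.074 ] yawY 4.0 F [ 0.4 -0.1 -1.1] w 0.0398 gf 0.0 q6 -0.71 t 2.5
  delta cm [0.25 0.17 0.2 ] twist -0.4 tilt [-0.003  0.002 -1.   ]
```

Correct that, then close gently and watch the forces.

Call:
{"api": "carry_out", "payload": {"steps": [[0.2,0.15,0.2,0,4],[0.2,0.15,0.2,0,4],[0.2,0.15,0.2,0,2.5],[0.2,0.15,0.2,0,1.5],[0.2,0.15,0.2,0,0.8]], "grip_force": 15}}

```text
time: 2.93
ee_pos: [0.5681, -0.3092, 0.0742]
eef_rot: [0.682, 0.732, 0.0, 0.001]
wrist_force: [-0.2, 0.1, -0.4]
grip_width: 0.0233
gripper_force: 0.0
```

Call:
{"api": "carry_out", "payload": {"steps": [[0,0,0,0,0.5],[0,0,0,0,0.3],[0,0,0,0,0.3],[0,0,0,0,0.3]]}}

```text
time: 3.27
ee_pos: [0.5682, -0.309, 0.0736]
eef_rot: [0.682, 0.732, 0.0, 0.001]
wrist_force: [0.4, -0.3, 0.2]
grip_width: 0.0098
gripper_force: 15.0
```

```bash
python3 -c "
from h import *
go(.5665,-.308,.072,4.4)"
```

```text
now [ 0.5682 -0.309   0.0736] yawY 4.03 F [ 0.4 -0.3  0.2] w 0.0098 gf 15.0 q6 -0.7 t 3.3
  delta cm [ 0.11 -0.16  0.16] twist -0.37 tilt [ 0.001 -0.    -1.   ]
```

Call:
{"api": "carry_out", "payload": {"steps": [[0,0,-1,0,0.3],[0,0,-3,0,0.3],[0,0,-6,0,0.3],[0,0,-9,0,0.3],[0,0,-11,0,0.3]], "grip_force": 30}}

```text
time: 3.68
ee_pos: [0.5682, -0.3094, 0.1863]
eef_rot: [0.682, 0.732, -0.0, 0.001]
wrist_force: [1.1, -1.0, -0.2]
grip_width: 0.0098
gripper_force: 30.0
```

```bash
python3 -c "
from h import *
go(.591,-.094,.19,1)
d=arm.get_image('scene');crop(d,(110,100,270,240),4,'k1')"
```

```text
now [ 0.5682 -0.3094  0.1863] yawY 4.04 F [ 1.1 -1.  -0.2] w 0.0098 gf 30.0 q6 -0.7 t 3.7
  delta cm [21.33  3.79 -0.41] twist 3.04 tilt [ 0.002 -0.002 -1.   ]
```

View pics/k1.png

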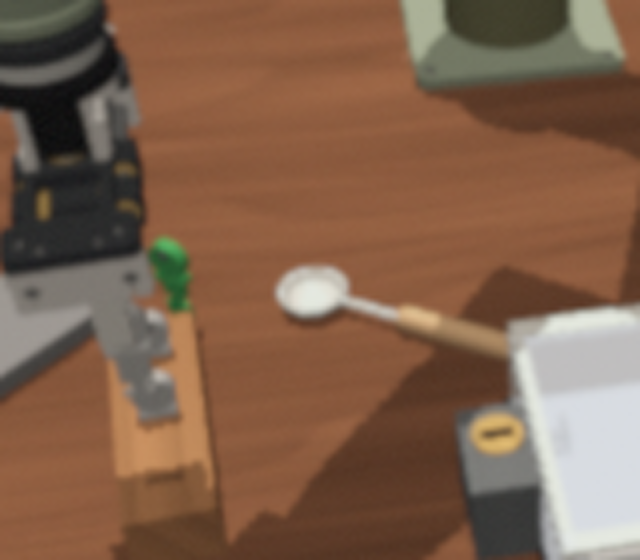

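The far slot is now empty at crop (175,475), the other two keys still stand at (150,335) and (152,390), and the key is in the fingers. Now to the lock.

Call:
{"api": "carry_out", "payload": {"steps": [[4,0.7,0,1,0.3],[8,1.4,0,2,0.3],[12,2.1,0,3,0.3],[16,2.8,0,3,0.3],[19,3.5,0,3,0.3]]}}

```text
time: 4.15
ee_pos: [0.5879, -0.1137, 0.182]
eef_rot: [0.7, 0.714, -0.0, -0.001]
wrist_force: [-0.3, -0.4, -0.0]
grip_width: 0.0101
gripper_force: 30.0
```

Call:
{"api": "carry_out", "payload": {"steps": [[2,0.3,1,0,0.3],[2,0.3,2,0,0.3],[2,0.3,2,0,0.3],[2,0.3,2,0,0.3]]}}

```text
time: 4.48
ee_pos: [0.5905, -0.0972, 0.1615]
eef_rot: [0.701, 0.713, -0.001, -0.001]
wrist_force: [0.6, 0.3, -0.1]
grip_width: 0.0099
gripper_force: 30.0
```

```bash
python3 - <<'E'
from h import *
go(.591,-.094,.11,1)
for n,b in(("top",(265,150,310,195)),("scene",(205,150,275,250))):
    d=arm.get_image(n);crop(d,b,5,"p_"+n)
a=cv2.imread("pics/p_top.png");b=cv2.imread("pics/p_scene.png");a=cv2.resize(a,(440,440))
o=np.zeros((500,790,3),np.uint8);o[:440,:440]=a;o[:b.shape[0],440:440+b.shape[1]]=b;cv2.imwrite("pics/p1.png",o)
E
```

```text
now [ 0.5905 -0.0972  0.1615] yawY 1.03 F [ 0.6  0.3 -0.1] w 0.0099 gf 30.0 q6 -0.32 t 4.5
  delta cm [0.32 0.07 5.15] twist 0.03 tilt [-0.004  0.    -1.   ]
```

View pics/p1.png

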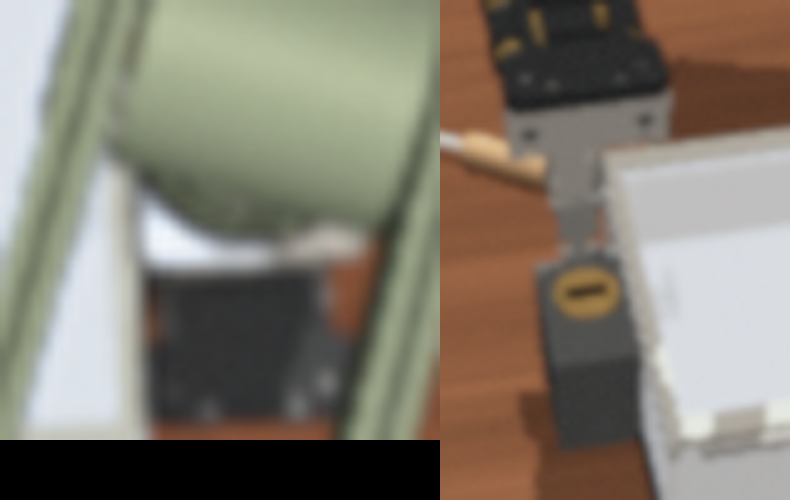

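The scene crop shows the fingers just behind and over the keyway (crop 585,292), aligned with it. Now I'll descend a little into the keyway and check the force.

Call:
{"api": "carry_out", "payload": {"steps": [[0.2,0.05,0.8,0,0.3],[0.3,0.05,1.6,0,0.3],[0.3,0.05,2.2,0,0.3],[0.3,0.05,2.6,0,0.3],[0.3,0.05,2.9,0,0.3]]}}

```text
time: 5.0
ee_pos: [0.5917, -0.0939, 0.133]
eef_rot: [0.701, 0.713, -0.0, -0.001]
wrist_force: [-1.3, 0.0, -0.3]
grip_width: 0.0095
gripper_force: 30.0
```

```bash
python3 -c "
from h import *
go(.591,-.094,.098,1)"
```

```text
now [ 0.5917 -0.0939  0.133 ] yawY 1.01 F [-1.3  0.  -0.3] w 0.0095 gf 30.0 q6 -0.32 t 5.0
  delta cm [-0.01 -0.06  3.5 ] twist 0.01 tilt [-0.002  0.    -1.   ]
```

Call:
{"api": "carry_out", "payload": {"steps": [[0,-0.05,0.6,0,0.3],[0,-0.05,1.2,0,0.3],[0,-0.05,1.8,0,0.3],[0,-0.05,2.4,0,0.3],[0,-0.05,2.6,0,0.3]]}}

```text
time: 5.42
ee_pos: [0.5914, -0.0941, 0.1071]
eef_rot: [0.701, 0.713, -0.001, -0.0]
wrist_force: [-0.2, -1.5, 0.5]
grip_width: 0.0099
gripper_force: 30.0
```

Call:
{"api": "carry_out", "payload": {"steps": [[0,0,0.3,0,0.3],[0,0,0.6,0,0.3],[0,0,0.9,0,0.3],[0,0,0.9,0,0.3]]}}

```text
time: 5.75
ee_pos: [0.5918, -0.0941, 0.0988]
eef_rot: [0.701, 0.713, -0.0, 0.0]
wrist_force: [0.4, -2.3, -2.5]
grip_width: 0.0097
gripper_force: 30.0
```

```bash
python3 -c "
from h import *
go(.591,-.094,.098,1)"
```

```text
now [ 0.5918 -0.0941  0.0988] yawY 1.03 F [ 0.4 -2.3 -2.5] w 0.0097 gf 30.0 q6 -0.32 t 5.8
  delta cm [ 0.01 -0.08  0.08] twist 0.03 tilt [ 0. -0. -1.]
```

Call:
{"api": "carry_out", "payload": {"steps": [[-0.1,0,0.1,0,0.3],[-0.1,0,0.2,0,0.3],[-0.1,0,0.3,0,0.3],[-0.1,0,0.3,0,0.3]]}}

```text
time: 6.08
ee_pos: [0.5918, -0.0946, 0.0975]
eef_rot: [0.701, 0.714, 0.0, -0.0]
wrist_force: [-1.9, 1.7, 5.2]
grip_width: 0.0096
gripper_force: 30.0
```

```bash
python3 -c "
from h import *
go(.591,-.094,.098,1)"
```

```text
now [ 0.5918 -0.0946  0.0975] yawY 1.04 F [-1.9  1.7  5.2] w 0.0096 gf 30.0 q6 -0.32 t 6.1
  delta cm [ 0.06 -0.08 -0.05] twist 0.04 tilt [-0.  0. -1.]
```

Call:
{"api": "carry_out", "payload": {"steps": [[0,0,0,6,0.3],[0,0,0,12,0.3],[0,0,0,18,0.3],[0,0,0,24,0.3],[0,0,0,30,0.3]]}}

```text
time: 6.5
ee_pos: [0.5909, -0.0941, 0.0975]
eef_rot: [0.862, 0.506, -0.001, -0.001]
wrist_force: [-3.9, 1.8, 8.4]
grip_width: 0.01
gripper_force: 30.4
```

```bash
python3 -c "
from h import *
go(.591,-.094,.098,1);print(arm.state()['torque'])"
```

```text
now [ 0.5909 -0.0941  0.0975] yawY -29.19 F [-3.9  1.8  8.4] w 0.01 gf 30.4 q6 0.21 t 6.5
  delta cm [ 0.01 -0.   -0.05] twist -30.19 tilt [-0.002  0.001 -1.   ]
[0.29693151 0.8452367  0.47545978]
```

Call:
{"api": "carry_out", "payload": {"steps": [[0,0,0,4,0.3],[0,0,0,8,0.3],[0,0,0,12,0.3],[0,0,0,12,0.3]]}}

```text
time: 6.83
ee_pos: [0.5907, -0.0942, 0.0975]
eef_rot: [0.91, 0.415, -0.001, -0.001]
wrist_force: [-4.6, 0.6, 8.0]
grip_width: 0.0112
gripper_force: 33.2
```

```bash
python3 -c "
from h import *
go(.591,-.094,.098,1);print(arm.state()['torque'])"
```

```text
now [ 0.5907 -0.0942  0.0975] yawY -40.95 F [-4.6  0.6  8. ] w 0.0112 gf 33.2 q6 0.41 t 6.8
  delta cm [ 0.03  0.01 -0.05] twist -41.95 tilt [-0.003  0.001 -1.   ]
[0.25426365 0.99726444 0.707658  ]
```

The torque rises steeply to 0.7 N m and the key twists in the grip. This key jams, so it is the wrong one. I'll turn it back slightly past zero to bring the plug back to 0, then recentre.

Call:
{"api": "carry_out", "payload": {"steps": [[0,0,0,-6,0.3],[0,0,0,-12,0.3],[0,0,0,-18,0.3],[0,0,0,-24,0.3],[0,0,0,-30,0.3]]}}

```text
time: 7.25
ee_pos: [0.5916, -0.0946, 0.0975]
eef_rot: [0.77, 0.638, -0.0, -0.0]
wrist_force: [-3.0, -0.5, 5.8]
grip_width: 0.0099
gripper_force: 29.9
```

Call:
{"api": "carry_out", "payload": {"steps": [[0,0,0,-6,0.3],[0,0,0,-12,0.3],[0,0,0,-17,0.3],[0,0,0,-21,0.3],[0,0,0,-21,0.3]]}}

```text
time: 7.67
ee_pos: [0.5923, -0.0946, 0.0975]
eef_rot: [0.642, 0.767, 0.001, 0.0]
wrist_force: [-1.5, 0.9, 4.8]
grip_width: 0.0099
gripper_force: 29.9
```

```bash
python3 -c "
from h import *
go(.591,-.094,.098,1);print(arm.state()['torque'])"
```

```text
now [ 0.5923 -0.0946  0.0975] yawY 10.09 F [-1.5  0.9  4.8] w 0.0099 gf 29.9 q6 -0.48 t 7.7
  delta cm [ 0.08 -0.12 -0.05] twist 9.09 tilt [ 0.001  0.    -1.   ]
[ 0.05894805  0.26769666 -0.05665063]
```

Call:
{"api": "carry_out", "payload": {"steps": [[0,0,0,-4,0.3],[0,0,0,-8,0.3],[0,0,0,-8,0.3]]}}

```text
time: 7.92
ee_pos: [0.5925, -0.0944, 0.0975]
eef_rot: [0.588, 0.809, 0.001, 0.0]
wrist_force: [-1.5, 1.1, 5.4]
grip_width: 0.0104
gripper_force: 30.6
```

```bash
python3 -c "
from h import *
go(.591,-.094,.098,1);print(arm.state()['torque'])"
```

```text
now [ 0.5925 -0.0944  0.0975] yawY 17.96 F [-1.5  1.1  5.4] w 0.0104 gf 30.6 q6 -0.62 t 7.9
  delta cm [ 0.09 -0.13 -0.05] twist 16.96 tilt [ 0.002  0.001 -1.   ]
[ 0.18258043  0.09875413 -0.50763623]
```

Plug is back at its zero stop. Next I'll recentre, withdraw and return the key to its slot.

Call:
{"api": "carry_out", "payload": {"steps": [[0,0,0,6,0.3],[0,0,0,12,0.3],[0,0,-0.3,17,0.3],[0,0,-0.3,17,0.3]]}}

```text
time: 8.25
ee_pos: [0.5921, -0.0946, 0.0996]
eef_rot: [0.702, 0.712, 0.0, 0.0]
wrist_force: [0.5, -0.0, -1.0]
grip_width: 0.0101
gripper_force: 30.0
```

Call:
{"api": "carry_out", "payload": {"steps": [[0,0,-1.5,0,0.3],[0,0,-3.5,0,0.3],[0,0,-6,0,0.3],[0,0,-9,0,0.3],[0,0,-9,0,0.3]]}}

```text
time: 8.67
ee_pos: [0.5957, -0.0958, 0.1957]
eef_rot: [0.7, 0.714, 0.003, 0.005]
wrist_force: [0.9, -0.0, 1.0]
grip_width: 0.0095
gripper_force: 30.0
```

```bash
python3 -c "
from h import *
go(.568,-.309,.15,4.2)
d=arm.get_image('scene');crop(d,(150,100,310,240),4,'k2')"
```

```text
now [ 0.5957 -0.0958  0.1957] yawY 1.11 F [ 0.9 -0.   1. ] w 0.0095 gf 30.0 q6 -0.32 t 8.7
  delta cm [-21.25  -3.23   4.61] twist -3.09 tilt [ 0.011 -0.003 -1.   ]
```

View pics/k2.png

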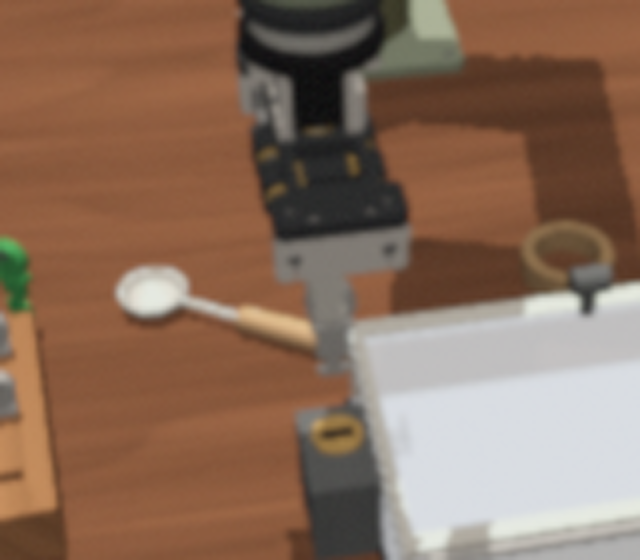

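The keyway at crop (337,433) is back at 0 and the key is still held. Back to the stand.

Call:
{"api": "carry_out", "payload": {"steps": [[-4,-0.5,0,-1,0.3],[-8,-1,0,-2,0.3],[-12,-1.6,0,-3,0.3],[-16,-2.1,0,-3,0.3],[-20,-2.6,0,-3,0.3]]}}

```text
time: 9.13
ee_pos: [0.568, -0.296, 0.1867]
eef_rot: [0.681, 0.732, -0.0, -0.002]
wrist_force: [0.8, -0.0, -0.1]
grip_width: 0.0097
gripper_force: 30.0
```

Call:
{"api": "carry_out", "payload": {"steps": [[-1.4,-0.3,2,0,0.3],[-1.4,-0.3,5,0,0.3],[-1.4,-0.3,5,0,0.3],[-1.4,-0.3,5,0,0.3]]}}

```text
time: 9.47
ee_pos: [0.5647, -0.3076, 0.1349]
eef_rot: [0.682, 0.732, -0.0, -0.005]
wrist_force: [-0.1, -0.1, 0.2]
grip_width: 0.0097
gripper_force: 30.0
```

```bash
python3 -c "
from h import *
go(.568,-.309,.0745,4.2)"
```

```text
now [ 0.5647 -0.3076  0.1349] yawY 4.03 F [-0.1 -0.1  0.2] w 0.0097 gf 30.0 q6 -0.7 t 9.5
  delta cm [-0.2   0.36  6.04] twist -0.17 tilt [-0.007  0.006 -1.   ]
```

Call:
{"api": "carry_out", "payload": {"steps": [[-0.1,0.2,0.6,0,0.3],[-0.1,0.2,1.2,0,0.3],[-0.1,0.2,1.6,0,0.3],[-0.1,0.2,1.8,0,0.3],[-0.1,0.2,1.8,0,0.3]]}}

```text
time: 9.88
ee_pos: [0.5696, -0.3097, 0.1212]
eef_rot: [0.681, 0.732, -0.0, -0.0]
wrist_force: [-0.6, 0.3, -0.1]
grip_width: 0.0098
gripper_force: 30.0
```

```bash
python3 -c "
from h import *
go(.568,-.309,.0745,4.2)"
```

```text
now [ 0.5696 -0.3097  0.1212] yawY 4.08 F [-0.6  0.3 -0.1] w 0.0098 gf 30.0 q6 -0.7 t 9.9
  delta cm [ 0.08 -0.15  4.67] twist -0.12 tilt [-0.  0. -1.]
```

Call:
{"api": "carry_out", "payload": {"steps": [[0.1,-0.15,0.3,0,0.3],[0.1,-0.15,0.8,0,0.3],[0.1,-0.15,1.3,0,0.3],[0.1,-0.15,1.3,0,0.3]]}}

```text
time: 10.22
ee_pos: [0.5681, -0.3091, 0.1073]
eef_rot: [0.682, 0.731, 0.0, 0.0]
wrist_force: [1.9, -0.3, -2.0]
grip_width: 0.0098
gripper_force: 30.0
```

Call:
{"api": "carry_out", "payload": {"steps": [[0,0,0.6,0,0.3],[0,0,1.2,0,0.3],[0,0,1.8,0,0.3],[0,0,2.4,0,0.3],[0,0,2.4,0,0.3]]}}

```text
time: 10.63
ee_pos: [0.5682, -0.3091, 0.0828]
eef_rot: [0.682, 0.731, 0.0, -0.0]
wrist_force: [2.6, 0.2, -2.3]
grip_width: 0.0095
gripper_force: 30.0
```

```bash
python3 -c "
from h import *
go(.568,-.309,.0745,4.2)"
```

```text
now [ 0.5682 -0.3091  0.0828] yawY 4.02 F [ 2.6  0.2 -2.3] w 0.0095 gf 30.0 q6 -0.7 t 10.6
  delta cm [ 0.01 -0.02  0.83] twist -0.18 tilt [ 0.001  0.001 -1.   ]
```

Sliding in well. I'll lower the last 8 mm, open, rise, and go to the middle key.

Call:
{"api": "carry_out", "payload": {"steps": [[0,0,0.4,0,0.3],[0,0,0.8,0,0.3],[0,0,0.9,0,0.3],[0,0,0.9,0,0.3]]}}

```text
time: 10.97
ee_pos: [0.5682, -0.3094, 0.0749]
eef_rot: [0.682, 0.732, 0.0, 0.0]
wrist_force: [3.2, 0.6, -2.0]
grip_width: 0.01
gripper_force: 30.0
```

Call:
{"api": "carry_out", "payload": {"steps": [[0,0,0,0,1],[0,0,0,0,2],[0,0,0,0,3],[0,0,0,0,4],[0,0,0,0,4]]}}

```text
time: 11.38
ee_pos: [0.5674, -0.3094, 0.0752]
eef_rot: [0.682, 0.732, -0.0, -0.0]
wrist_force: [-0.0, 0.1, 0.8]
grip_width: 0.0327
gripper_force: 0.0
```

Call:
{"api": "carry_out", "payload": {"steps": [[0,0,-1.5,0,4],[0,0,-4,0,4],[0,0,-6,0,4],[0,0,-6,0,4]]}}

```text
time: 11.72
ee_pos: [0.5705, -0.3115, 0.1406]
eef_rot: [0.682, 0.732, 0.0, 0.004]
wrist_force: [1.5, -0.6, 0.9]
grip_width: 0.0397
gripper_force: 0.0
```

Call:
{"api": "carry_out", "payload": {"steps": [[0,-2,0,0,4],[0,-4,0,0,4],[0,-6,0,0,4],[0,-6,0,0,4],[0,-6,0,0,4]]}}

```text
time: 12.13
ee_pos: [0.5071, -0.3133, 0.1343]
eef_rot: [0.682, 0.731, 0.0, -0.001]
wrist_force: [1.2, -0.6, 0.5]
grip_width: 0.0402
gripper_force: 0.0
```

```bash
python3 -c "
from h import *
go(.5077,-.3135,.0735,4.2)"
```

```text
now [ 0.5071 -0.3133  0.1343] yawY 3.96 F [ 1.2 -0.6  0.5] w 0.0402 gf 0.0 q6 -0.77 t 12.1
  delta cm [-0.03  0.07  6.08] twist -0.24 tilt [-0.001  0.001 -1.   ]
```

Call:
{"api": "carry_out", "payload": {"steps": [[0,0,2,0,4],[0,0,4,0,4],[0,0,6,0,4],[0,0,6.1,0,4],[0,0,6.1,0,4]]}}

```text
time: 12.55
ee_pos: [0.5078, -0.3126, 0.0725]
eef_rot: [0.682, 0.732, 0.0, -0.002]
wrist_force: [-0.0, 0.1, 0.4]
grip_width: 0.04
gripper_force: 0.0
```

Call:
{"api": "carry_out", "payload": {"steps": [[0,0,0,0,3],[0,0,0,0,2],[0,0,0,0,1.2],[0,0,0,0,0.6],[0,0,0,0,0.3]], "grip_force": 30}}

```text
time: 12.97
ee_pos: [0.5087, -0.3141, 0.0753]
eef_rot: [0.682, 0.732, 0.0, 0.001]
wrist_force: [1.0, 0.3, 0.0]
grip_width: 0.0105
gripper_force: 1.7
```

Call:
{"api": "carry_out", "payload": {"steps": [[0,0,0,0,0.3],[0,0,0,0,0.3],[0,0,0,0,0.3]]}}

```text
time: 13.22
ee_pos: [0.5087, -0.3141, 0.0752]
eef_rot: [0.682, 0.732, 0.0, 0.001]
wrist_force: [-0.0, -0.4, 4.1]
grip_width: 0.0096
gripper_force: 30.0
```

```bash
python3 -c "
from h import *
go(.5915,-.094,.185,1)"
```

```text
now [ 0.5087 -0.3141  0.0752] yawY 4.03 F [-0.  -0.4  4.1] w 0.0096 gf 30.0 q6 -0.77 t 13.2
  delta cm [ 21.36   9.82 -10.99] twist 3.03 tilt [ 0.001 -0.001 -1.   ]
```

Call:
{"api": "carry_out", "payload": {"steps": [[0,0,-2,0,0.3],[0,0,-5,0,0.3],[0,0,-8,0,0.3],[0,0,-11,0,0.3],[0,0,-11,0,0.3]]}}

```text
time: 13.63
ee_pos: [0.5113, -0.3163, 0.1913]
eef_rot: [0.682, 0.732, 0.0, 0.006]
wrist_force: [0.8, -1.4, 0.9]
grip_width: 0.0096
gripper_force: 30.0
```

Call:
{"api": "carry_out", "payload": {"steps": [[3.5,1.6,0,1,0.3],[7,3.2,0,2,0.3],[10.5,4.8,0,3,0.3],[14,6.4,0,3,0.3],[17.5,8,0,3,0.3]]}}

```text
time: 14.05
ee_pos: [0.5751, -0.1317, 0.1829]
eef_rot: [0.701, 0.713, -0.0, -0.001]
wrist_force: [0.5, -0.6, -0.2]
grip_width: 0.01
gripper_force: 30.0
```

Call:
{"api": "carry_out", "payload": {"steps": [[2,1,1,0,0.3],[3.6,1.6,2,0,0.3],[3.6,1.6,2,0,0.3],[3.6,1.6,2,0,0.3],[3.6,1.6,2,0,0.3]]}}

```text
time: 14.47
ee_pos: [0.5904, -0.0978, 0.1637]
eef_rot: [0.701, 0.713, -0.001, -0.0]
wrist_force: [-0.3, -0.2, -0.2]
grip_width: 0.0098
gripper_force: 30.0
```

```bash
python3 -c "
from h import *
go(.5915,-.094,.133,1)"
```

```text
now [ 0.5904 -0.0978  0.1637] yawY 1.02 F [-0.3 -0.2 -0.2] w 0.0098 gf 30.0 q6 -0.33 t 14.5
  delta cm [0.38 0.12 3.07] twist 0.02 tilt [-0.001 -0.    -1.   ]
```

Call:
{"api": "carry_out", "payload": {"steps": [[0.3,0.1,0.8,0,0.3],[0.35,0.1,1.6,0,0.3],[0.35,0.1,2.4,0,0.3],[0.35,0.1,2.8,0,0.3],[0.35,0.1,3.1,0,0.3]]}}

```text
time: 14.88
ee_pos: [0.5912, -0.0943, 0.1321]
eef_rot: [0.701, 0.713, -0.001, -0.0]
wrist_force: [0.3, -0.7, 0.2]
grip_width: 0.0099
gripper_force: 30.0
```

```bash
python3 -c "
from h import *
go(.5915,-.094,.1,1)"
```

```text
now [ 0.5912 -0.0943  0.1321] yawY 0.99 F [ 0.3 -0.7  0.2] w 0.0099 gf 30.0 q6 -0.32 t 14.9
  delta cm [0.03 0.04 3.21] twist -0.01 tilt [-0.002 -0.    -1.   ]
```

Entered cleanly. I'll push it home and start turning.

Call:
{"api": "carry_out", "payload": {"steps": [[0,0,0.7,0,0.3],[0,0,1.4,0,0.3],[0,0,2.1,0,0.3],[0,0,2.8,0,0.3],[0,0,3.1,0,0.3]]}}

```text
time: 15.3
ee_pos: [0.5912, -0.094, 0.1008]
eef_rot: [0.701, 0.714, -0.001, -0.0]
wrist_force: [-1.2, -3.1, 0.4]
grip_width: 0.0101
gripper_force: 30.0
```

Call:
{"api": "carry_out", "payload": {"steps": [[0,0,0.2,0,0.3],[0,0,0.3,0,0.3],[0,0,0.45,0,0.3],[0,0,0.45,0,0.3]]}}

```text
time: 15.63
ee_pos: [0.5917, -0.0942, 0.0991]
eef_rot: [0.701, 0.714, -0.001, 0.0]
wrist_force: [-3.7, -3.2, 7.4]
grip_width: 0.0097
gripper_force: 30.0
```

```bash
python3 -c "
from h import *
go(.5915,-.094,.1,1)"
```

```text
now [ 0.5917 -0.0942  0.0991] yawY 1.05 F [-3.7 -3.2  7.4] w 0.0097 gf 30.0 q6 -0.32 t 15.6
  delta cm [ 0.02 -0.02 -0.09] twist 0.05 tilt [-0.001 -0.001 -1.   ]
```

Call:
{"api": "carry_out", "payload": {"steps": [[0,0,0,6,0.3],[0,0,0,12,0.3],[0,0,0,18,0.3],[0,0,0,24,0.3],[0,0,0,30,0.3]]}}

```text
time: 16.05
ee_pos: [0.5909, -0.094, 0.0991]
eef_rot: [0.863, 0.506, -0.001, -0.0]
wrist_force: [-5.5, -3.1, 8.3]
grip_width: 0.01
gripper_force: 30.0
```

```bash
python3 -c "
from h import *
go(.5915,-.094,.1,1);print(arm.state()['torque'])"
```

```text
now [ 0.5909 -0.094   0.0991] yawY -29.24 F [-5.5 -3.1  8.3] w 0.01 gf 30.0 q6 0.21 t 16.1
  delta cm [ 0.02  0.05 -0.09] twist -30.24 tilt [-0.002 -0.001 -1.   ]
[-0.5540522   1.15042608  0.05489777]
```

Only 0.055 N m at 30°, so this is promising. Continue.

Call:
{"api": "carry_out", "payload": {"steps": [[0,0,0,6,0.3],[0,0,0,12,0.3],[0,0,0,18,0.3],[0,0,0,18,0.3]]}}

```text
time: 16.38
ee_pos: [0.5904, -0.0936, 0.0991]
eef_rot: [0.931, 0.365, -0.002, -0.001]
wrist_force: [-6.8, -2.2, 8.4]
grip_width: 0.0098
gripper_force: 30.0
```

```bash
python3 -c "
from h import *
go(.5915,-.094,.1,1);print(arm.state()['torque'])"
```

```text
now [ 0.5904 -0.0936  0.0991] yawY -47.15 F [-6.8 -2.2  8.4] w 0.0098 gf 30.0 q6 0.52 t 16.4
  delta cm [ 0.05  0.1  -0.09] twist -48.15 tilt [-0.003  0.    -1.   ]
[-0.41153033  1.29868825 -0.00598247]
```

Call:
{"api": "carry_out", "payload": {"steps": [[-0.07,-0.07,0,6,0.3],[-0.07,-0.07,0,12,0.3],[-0.07,-0.07,0,18,0.3],[-0.07,-0.07,0,24,0.3],[-0.07,-0.07,0,27,0.3]]}}

```text
time: 16.8
ee_pos: [0.5898, -0.0926, 0.0991]
eef_rot: [0.991, 0.137, -0.001, -0.001]
wrist_force: [-4.9, 1.0, 9.0]
grip_width: 0.0095
gripper_force: 30.0
```

```bash
python3 -c "
from h import *
go(.5915,-.094,.1,1);print(arm.state()['torque'])"
```

```text
now [ 0.5898 -0.0926  0.0991] yawY -74.19 F [-4.9  1.   9. ] w 0.0095 gf 30.0 q6 0.99 t 16.8
  delta cm [ 0.13  0.18 -0.09] twist -75.19 tilt [-0.003  0.002 -1.   ]
[0.1364914  1.15429872 0.06055842]
```

Call:
{"api": "carry_out", "payload": {"steps": [[0,0,0,4,0.3],[0,0,0,8,0.3],[0,0,0,8,0.3]]}}

```text
time: 17.05
ee_pos: [0.5897, -0.0923, 0.0991]
eef_rot: [0.998, 0.07, -0.001, -0.001]
wrist_force: [-5.2, 1.2, 7.6]
grip_width: 0.0098
gripper_force: 30.2
```

```bash
python3 -c "
from h import *
go(.5915,-.094,.1,1);print(arm.state()['torque'])"
```

```text
now [ 0.5897 -0.0923  0.0991] yawY -82.02 F [-5.2  1.2  7.6] w 0.0098 gf 30.2 q6 1.13 t 17.1
  delta cm [ 0.15  0.19 -0.09] twist -83.02 tilt [-0.003  0.002 -1.   ]
[0.23548602 1.1134963  0.36394073]
```

Stop reached (torque 0.36 at about 83°), so this is the working key, home and turned. I'll relax, open narrowly and lift.

Call:
{"api": "carry_out", "payload": {"steps": [[0,0,-0.25,-3,0.3],[0,0,-0.25,-3,1.2],[0,0,-0.25,-3,1.8],[0,0,-0.25,-3,1.8],[0,0,-0.25,-3,1.8]]}}

```text
time: 17.47
ee_pos: [0.5912, -0.0934, 0.1004]
eef_rot: [0.995, 0.096, 0.0, -0.0]
wrist_force: [-0.1, 0.0, -0.5]
grip_width: 0.0178
gripper_force: 0.0
```

Call:
{"api": "carry_out", "payload": {"steps": [[0,0,-1,0,1.8],[0,0,-3,0,1.8],[0,0,-6,0,1.8],[0,0,-9,0,3],[0,0,-9,0,4]]}}

```text
time: 17.88
ee_pos: [0.5955, -0.0949, 0.1987]
eef_rot: [0.995, 0.096, 0.007, 0.003]
wrist_force: [0.7, -0.3, 0.5]
grip_width: 0.0279
gripper_force: 0.0
```

```bash
python3 - <<'E'
from h import *
go(.511,.0915,.15,-89)
d=arm.get_image('scene');crop(d,(130,130,330,250),4,'k3')
E
```

```text
now [ 0.5955 -0.0949  0.1987] yawY -78.98 F [ 0.7 -0.3  0.5] w 0.0279 gf 0.0 q6 1.08 t 17.9
  delta cm [ -4.8  -19.94   4.68] twist 10.02 tilt [ 0.014 -0.004 -1.   ]
```

View pics/k3.png

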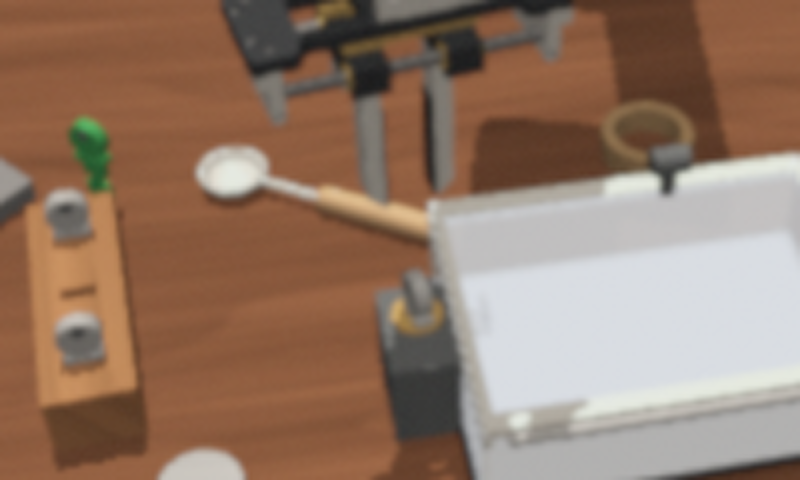

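The crop shows the key turned across in the plug (415,300) and two keys in the stand at (67,215) and (80,335). The knob is at (668,165). Moving to the knob.

Call:
{"api": "carry_out", "payload": {"steps": [[-0.9,-4,0,2,5],[-1.8,-8,0,4,5],[-2.7,-12,0,6,5],[-3.6,-16,1,8,5],[-4.5,-19.5,2.5,10,5]]}}

```text
time: 18.35
ee_pos: [0.509, 0.091, 0.1659]
eef_rot: [1.0, 0.008, 0.001, -0.0]
wrist_force: [1.0, 1.4, -0.7]
grip_width: 0.05
gripper_force: 0.0
```

Call:
{"api": "carry_out", "payload": {"steps": [[0,0,0.5,0,5],[0,0,1,0,5],[0,0,1,0,5],[0,0,1,0,5]]}}

```text
time: 18.68
ee_pos: [0.5099, 0.0881, 0.155]
eef_rot: [1.0, 0.008, -0.0, 0.0]
wrist_force: [0.8, -0.2, 0.3]
grip_width: 0.05
gripper_force: 0.0
```

```bash
python3 - <<'E'
from h import *
go(.512,.0915,.104,-89)
E
```

```text
now [0.5099 0.0881 0.155 ] yawY -89.03 F [ 0.8 -0.2  0.3] w 0.05 gf 0.0 q6 1.56 t 18.7
  delta cm [ 0.22 -0.34  5.1 ] twist -0.03 tilt [-0. -0. -1.]
```

Call:
{"api": "carry_out", "payload": {"steps": [[0.2,-0.3,2,0,5],[0.2,-0.3,4,0,5],[0.2,-0.3,5,0,5],[0.2,-0.3,5.1,0,5],[0.2,-0.3,5.1,0,5]]}}

```text
time: 19.1
ee_pos: [0.5115, 0.0913, 0.104]
eef_rot: [1.0, 0.008, -0.001, 0.0]
wrist_force: [1.0, 0.2, 0.3]
grip_width: 0.0501
gripper_force: 0.0
```

Call:
{"api": "carry_out", "payload": {"steps": [[0,0,0,0,4],[0,0,0,0,3],[0,0,0,0,2.4],[0,0,0,0,2.2],[0,0,0,0,2.2]], "grip_force": 25}}

```text
time: 19.52
ee_pos: [0.5121, 0.0936, 0.1053]
eef_rot: [1.0, 0.009, 0.001, -0.001]
wrist_force: [0.7, 5.2, 2.4]
grip_width: 0.0255
gripper_force: 25.0
```

```bash
python3 - <<'E'
from h import *
go(.512,.0915,.104,-89)
# lid arc: hinge (.698,z .07), knob start offset (-.1855,.034); print deltas (tool x fwd,z down, cm) per angle
for a in range(5,80,5):
    t=np.radians(a);x,z=-.185,.034
    X=x*np.cos(t)+z*np.sin(t);Z=-x*np.sin(t)+z*np.cos(t);print(a,((X-x)*100).round(2),(-(Z-z)*100).round(2))
E
```

```text
now [0.5121 0.0936 0.1053] yawY -89.0 F [0.7 5.2 2.4] w 0.0255 gf 25.0 q6 1.56 t 19.5
  delta cm [-0.01  0.22  0.12] twist -0.0 tilt [ 0.002  0.003 -1.   ]
5 0.37 -1.6
10 0.87 -3.16
15 1.51 -4.67
20 2.28 -6.12
25 3.17 -7.5
30 4.18 -8.79
35 5.3 -10.0
40 6.51 -11.1
45 7.82 -12.09
50 9.21 -12.96
55 10.67 -13.7
60 12.19 -14.32
65 13.76 -14.8
70 15.37 -15.15
75 17.0 -15.35
```

Call:
{"api": "carry_out", "payload": {"steps": [[0.2,-0.2,-0.9,0,2.2],[0.6,-0.2,-2.2,0,2.2],[1.1,-0.2,-3.8,0,2.2],[1.5,-0.2,-4.7,0,2.2],[1.5,-0.2,-4.7,0,2.2]]}}

```text
time: 19.93
ee_pos: [0.5266, 0.094, 0.1529]
eef_rot: [1.0, 0.009, -0.0, 0.001]
wrist_force: [-2.1, -0.3, 1.8]
grip_width: 0.0261
gripper_force: 25.0
```

```bash
python3 - <<'E'
from h import *
go(.512,.0915,.104,-89)
E
```

```text
now [0.5266 0.094  0.1529] yawY -88.96 F [-2.1 -0.3  1.8] w 0.0261 gf 25.0 q6 1.57 t 19.9
  delta cm [-1.46  0.22  4.89] twist 0.04 tilt [-0.    -0.001 -1.   ]
```

Call:
{"api": "carry_out", "payload": {"steps": [[0.8,0,-1.4,0,2.2],[1.7,0,-2.8,0,2.2],[2.7,0,-4.1,0,2.2],[3.8,0,-5.3,0,2.2],[3.8,0,-5.3,0,2.2]]}}

```text
time: 20.35
ee_pos: [0.5647, 0.0946, 0.2054]
eef_rot: [1.0, 0.009, -0.0, 0.001]
wrist_force: [-3.6, -1.7, 4.2]
grip_width: 0.0257
gripper_force: 25.0
```

Call:
{"api": "carry_out", "payload": {"steps": [[1.2,0,-1.1,0,2.2],[2.5,0,-2.1,0,2.2],[3.9,0,-3,0,2.2],[5.4,0,-3.7,0,2.2],[5.4,0,-3.7,0,2.2]]}}

```text
time: 20.77
ee_pos: [0.619, 0.0954, 0.2417]
eef_rot: [1.0, 0.009, 0.0, 0.001]
wrist_force: [-1.0, -2.7, 2.7]
grip_width: 0.0257
gripper_force: 25.0
```

Call:
{"api": "carry_out", "payload": {"steps": [[0.8,0,-0.3,0,2.2],[1.5,0,-0.6,0,2.2],[3.1,0,-1.1,0,2.2],[4.7,0,-1.4,0,2.2],[4.7,0,-1.4,0,2.2]]}}

```text
time: 21.18
ee_pos: [0.6665, 0.0962, 0.2561]
eef_rot: [1.0, 0.009, 0.001, 0.001]
wrist_force: [-0.0, -3.0, 3.1]
grip_width: 0.0255
gripper_force: 25.0
```

```bash
python3 - <<'E'
from h import *
go(.512,.0915,.104,-89)
s=arm.state()['ee_pos'];print(np.degrees(np.arctan2(s[2]-.07,.698-s[0])-np.arctan2(.034,.185)))
E
```

```text
now [0.6665 0.0962 0.2561] yawY -88.99 F [-0.  -3.   3.1] w 0.0255 gf 25.0 q6 1.57 t 21.2
  delta cm [-15.49   0.17  15.18] twist 0.01 tilt [ 0.002 -0.001 -1.   ]
69.98252642919068
```

Call:
{"api": "carry_out", "payload": {"steps": [[0,0,0,0,2.6],[0,0,0,0,3.5],[0,0,0,0,4.5],[0,0,0,0,5.5],[0,0,0,0,6]]}}

```text
time: 21.6
ee_pos: [0.6646, 0.0976, 0.2547]
eef_rot: [1.0, 0.009, -0.0, -0.0]
wrist_force: [0.3, 0.0, 0.1]
grip_width: 0.0495
gripper_force: 0.0
```

Call:
{"api": "carry_out", "payload": {"steps": [[0,0,-2,0,6],[0,0,-5,0,6],[-1,0,-8,0,6],[-4,0,-9,0,6],[-8,0,-9,0,6]]}}

```text
time: 22.02
ee_pos: [0.5875, 0.0956, 0.3488]
eef_rot: [1.0, 0.009, 0.004, -0.0]
wrist_force: [-1.0, -0.8, 0.9]
grip_width: 0.0603
gripper_force: 0.0
```

Call:
{"api": "carry_out", "payload": {"steps": [[-4,0,0,0,6],[-8,0,0,0,6],[-12,0,0,0,6],[-16,0,0,0,6],[-16,0,0,0,6]]}}

```text
time: 22.43
ee_pos: [0.4183, 0.0934, 0.344]
eef_rot: [1.0, 0.01, -0.002, -0.0]
wrist_force: [0.2, 1.0, -0.1]
grip_width: 0.0598
gripper_force: 0.0
```

```bash
python3 - <<'E'
from h import *
go(.43,.262,.12,-89)
d=arm.get_image('scene');cv2.imwrite("pics/s2.png",cv2.cvtColor(d["image"],cv2.COLOR_RGB2BGR))
vv,uu=np.mgrid[0:384,0:512];px=np.c_[uu.ravel(),vv.ravel()]
def show(n,d,lo,hi,box,z):
    for cc,st,m in blobs(d,lo,hi,box,30): print(n,cc.round(1),st.tolist(),plane(d,[cc],z)[0].round(4))
show("white sc",d,(0,0,150),(180,60,255),(325,145,420,180),.042)
t=arm.get_image('top');show("white top",t,(0,0,150),(180,60,255),(120,180,200,260),.042)
E
```

```text
now [0.4183 0.0934 0.344 ] yawY -88.87 F [ 0.2  1.  -0.1] w 0.0598 gf 0.0 q6 1.57 t 22.4
  delta cm [  1.6  -16.82  22.4 ] twist 0.13 tilt [-0.004  0.001 -1.   ]
white sc [342.2 162.3] [325, 145, 35, 35, 1150] [0.4381 0.2626 0.042 ]
white sc [380.  159.4] [371, 152, 18, 18, 205] [0.4455 0.3847 0.042 ]
white top [188.7 233. ] [179, 212, 17, 48, 325] [0.3779 0.2536 0.042 ]
white top [150.7 220.1] [144, 214, 14, 14, 157] [0.4277 0.39   0.042 ]
white top [197.8 227.1] [196, 217, 4, 23, 73] [0.3979 0.2203 0.042 ]
```

View pics/s2.png

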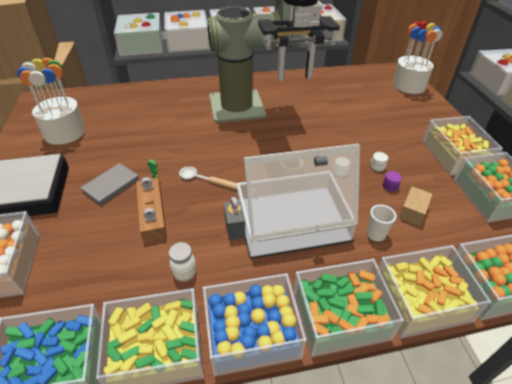

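The lid is propped near 70° and the key is in the lock. The two tins are at (342,165), seen through the lid, and (380,160), both undisturbed. Fetching tin B.

Call:
{"api": "carry_out", "payload": {"steps": [[0.3,-3.4,2,0,7],[0.6,-6.8,4,0,7],[0.9,-10.2,6,0,7],[1.2,-13.6,8,0,7],[1.5,-16.8,10,0,7]]}}

```text
time: 22.95
ee_pos: [0.4388, 0.2633, 0.2443]
eef_rot: [1.0, 0.009, 0.001, -0.0]
wrist_force: [0.9, -0.6, 0.7]
grip_width: 0.0701
gripper_force: 0.0
```

Call:
{"api": "carry_out", "payload": {"steps": [[0,0,3,0,7],[0,0,6,0,7],[0,0,9,0,7],[0,0,12,0,7],[0,0,12,0,7]]}}

```text
time: 23.37
ee_pos: [0.4335, 0.2596, 0.1184]
eef_rot: [1.0, 0.009, -0.006, 0.002]
wrist_force: [-1.1, -0.0, -0.3]
grip_width: 0.07
gripper_force: 0.0
```

```bash
python3 - <<'E'
from h import *
go(.43,.263,.03,-89)
E
```

```text
now [0.4335 0.2596 0.1184] yawY -88.96 F [-1.1 -0.  -0.3] w 0.07 gf 0.0 q6 1.92 t 23.4
  delta cm [-0.24 -0.39  8.85] twist 0.04 tilt [-0.012 -0.005 -1.   ]
```

Call:
{"api": "carry_out", "payload": {"steps": [[-0.5,-0.2,2,0,7],[-0.5,-0.2,4,0,7],[-0.5,-0.2,4.5,0,7],[-0.5,-0.2,4.5,0,7],[-0.5,-0.2,4.5,0,7]]}}

```text
time: 23.78
ee_pos: [0.4337, 0.2633, 0.0814]
eef_rot: [1.0, 0.009, 0.001, -0.0]
wrist_force: [0.3, -0.1, 0.5]
grip_width: 0.0701
gripper_force: 0.0
```

```bash
python3 - <<'E'
from h import *
go(.43,.263,.03,-89)
E
```

```text
now [0.4337 0.2633 0.0814] yawY -88.98 F [ 0.3 -0.1  0.5] w 0.0701 gf 0.0 q6 1.93 t 23.8
  delta cm [-0.38  0.03  5.14] twist 0.02 tilt [ 0.002  0.001 -1.   ]
```

Call:
{"api": "carry_out", "payload": {"steps": [[-0.3,0,1.5,0,7],[-0.3,0,3.5,0,7],[-0.3,0,5.1,0,7],[-0.3,0,5.1,0,7],[-0.3,0,5.1,0,6]]}}

```text
time: 24.2
ee_pos: [0.4301, 0.263, 0.0302]
eef_rot: [1.0, 0.009, 0.0, -0.0]
wrist_force: [0.7, 0.0, -0.0]
grip_width: 0.0663
gripper_force: 0.0
```

Call:
{"api": "carry_out", "payload": {"steps": [[0,0,0,0,5.5],[0,0,0,0,5],[0,0,0,0,4.6],[0,0,0,0,4.5],[0,0,0,0,4.5]], "grip_force": 25}}

```text
time: 24.62
ee_pos: [0.4308, 0.2636, 0.031]
eef_rot: [1.0, 0.009, 0.002, -0.001]
wrist_force: [-0.7, 1.9, 6.6]
grip_width: 0.0471
gripper_force: 25.0
```

```bash
python3 - <<'E'
from h import *
# place: case (-.055,-.055): 
o=np.array([.598,.0635]);c,s=np.cos(np.radians(1)),np.sin(np.radians(1))
for p in((-.055,-.06),(-.055,.05)): print(o+np.array([[c,-s],[s,c]])@np.array(p))
go(.544,.0026,.03,-89)
E
```

```text
[0.54405552 0.00254926]
[0.54213576 0.1125325 ]
now [0.4308 0.2636 0.031 ] yawY -88.98 F [-0.7  1.9  6.6] w 0.0471 gf 25.0 q6 1.93 t 24.6
  delta cm [10.86 26.3   0.09] twist 0.02 tilt [ 0.003  0.002 -1.   ]
```

Call:
{"api": "carry_out", "payload": {"steps": [[0,0,-1,0,4.5],[0,0,-4,0,4.5],[0,0,-8,0,4.5],[0,0,-12,0,4.5],[0,0,-14,0,4.5]]}}

```text
time: 25.03
ee_pos: [0.4311, 0.2634, 0.1743]
eef_rot: [1.0, 0.009, 0.003, -0.001]
wrist_force: [1.2, 0.3, -1.3]
grip_width: 0.0471
gripper_force: 25.0
```

Call:
{"api": "carry_out", "payload": {"steps": [[1.5,3.6,0,0,4.5],[3,7.2,0,0,4.5],[4.5,10.8,0,0,4.5],[6,14.4,0,0,4.5],[7.5,18,0,0,4.5]]}}

```text
time: 25.45
ee_pos: [0.5071, 0.0824, 0.1695]
eef_rot: [1.0, 0.009, -0.0, 0.0]
wrist_force: [0.0, 0.5, -1.1]
grip_width: 0.0477
gripper_force: 25.0
```

Call:
{"api": "carry_out", "payload": {"steps": [[1.5,3.6,0,0,4.5],[3.1,7.6,0,0,4.5],[3.3,8.2,0,0,4.5],[3.3,8.2,0,0,4.5],[3.3,8.2,0,0,4.5]]}}

```text
time: 25.87
ee_pos: [0.5411, 0.0027, 0.1689]
eef_rot: [1.0, 0.008, -0.001, -0.0]
wrist_force: [0.3, 0.7, -1.5]
grip_width: 0.0474
gripper_force: 25.0
```

```bash
python3 - <<'E'
from h import *
go(.543,.0026,.04,-89)
E
```

```text
now [0.5411 0.0027 0.1689] yawY -89.05 F [ 0.3  0.7 -1.5] w 0.0474 gf 25.0 q6 1.4 t 25.9
  delta cm [ 0.22  0.03 12.89] twist -0.05 tilt [-0.002  0.001 -1.   ]
```

Call:
{"api": "carry_out", "payload": {"steps": [[0.1,0,3,0,4.5],[0.2,0,6,0,4.5],[0.2,0,9,0,4.5],[0.2,0,11,0,4.5],[0.2,0,12.5,0,4.5]]}}

```text
time: 26.28
ee_pos: [0.5408, 0.0054, 0.0416]
eef_rot: [1.0, 0.01, -0.003, -0.001]
wrist_force: [1.2, 0.5, -1.9]
grip_width: 0.0475
gripper_force: 25.0
```

Call:
{"api": "carry_out", "payload": {"steps": [[0,0,0.3,0,4.5],[0,0,0.5,0,4.5],[0,0,0.7,0,4.5],[0,0,0.7,0,4.5]]}}

```text
time: 26.62
ee_pos: [0.5447, 0.0034, 0.0383]
eef_rot: [1.0, 0.01, 0.001, 0.0]
wrist_force: [0.1, -0.0, -1.7]
grip_width: 0.0477
gripper_force: 25.0
```

```bash
python3 - <<'E'
from h import *
go(.543,.0026,.036,-89)
E
```

```text
now [0.5447 0.0034 0.0383] yawY -88.91 F [ 0.1 -0.  -1.7] w 0.0477 gf 25.0 q6 1.4 t 26.6
  delta cm [-0.17  0.07  0.23] twist 0.09 tilt [ 0.002 -0.    -1.   ]
```

Call:
{"api": "carry_out", "payload": {"steps": [[0,0,0.1,0,4.5],[0,0,0.2,0,4.5],[0,0,0.25,0,4.5],[0,0,0.25,0,4.5]]}}

```text
time: 26.95
ee_pos: [0.5448, 0.0027, 0.036]
eef_rot: [1.0, 0.009, 0.001, 0.0]
wrist_force: [-1.1, 0.0, 3.9]
grip_width: 0.0474
gripper_force: 25.0
```

Call:
{"api": "carry_out", "payload": {"steps": [[0,0,0,0,5],[0,0,0,0,5.6],[0,0,0,0,6.2],[0,0,0,0,6.6],[0,0,0,0,6.6]]}}

```text
time: 27.37
ee_pos: [0.5438, 0.0027, 0.0346]
eef_rot: [1.0, 0.009, -0.0, -0.0]
wrist_force: [-0.9, 1.1, -0.1]
grip_width: 0.066
gripper_force: 0.0
```

Call:
{"api": "carry_out", "payload": {"steps": [[0,0,-2,0,6.6],[0,0,-5,0,6.6],[0,0,-9,0,7],[0,0,-13,0,7],[0,0,-14,0,7]]}}

```text
time: 27.78
ee_pos: [0.5483, 0.0022, 0.1819]
eef_rot: [1.0, 0.009, 0.006, 0.001]
wrist_force: [2.0, 0.1, 0.7]
grip_width: 0.07
gripper_force: 0.0
```

```bash
python3 - <<'E'
from h import *
for n,b in(("scene",(360,130,425,180)),("top",(120,180,200,250))):
    d=arm.get_image(n)
    for cc,st,m in blobs(d,(0,0,150),(180,60,255),b,60): print(n,cc.round(1),st.tolist(),plane(d,[cc],.042)[0].round(4))
    if n=="scene":crop(d,(220,130,370,250),4,"c5")
go(.43,.391,.12,-89)
E
```

```text
scene [380.  159.6] [371, 152, 18, 18, 212] [0.4463 0.384  0.042 ]
top [150.7 220.1] [144, 214, 14, 14, 157] [0.4277 0.39   0.042 ]
now [0.5465 0.0024 0.1783] yawY -88.97 F [-0.7 -0.4 -0.3] w 0.0702 gf 0.0 q6 1.4 t 27.9
  delta cm [-10.99 -39.07   5.7 ] twist 0.03 tilt [ 0.008 -0.001 -1.   ]
```

View pics/c5.png

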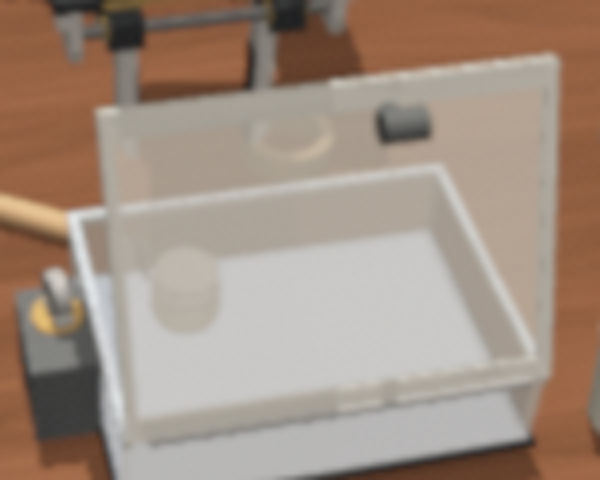

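The tin stands upright in the case at crop (185,290), with the lid still propped and the key in place. Now tin A.

Call:
{"api": "carry_out", "payload": {"steps": [[-1.1,-3.9,0,0,7],[-2.2,-7.8,0,0,7],[-3.2,-11.7,0,0,7],[-4.3,-15.6,0,0,7],[-5.4,-19.5,0,0,7]]}}

```text
time: 28.3
ee_pos: [0.4838, 0.1978, 0.1717]
eef_rot: [1.0, 0.009, -0.003, 0.001]
wrist_force: [0.5, -0.1, -0.3]
grip_width: 0.0701
gripper_force: 0.0
```

Call:
{"api": "carry_out", "payload": {"steps": [[-1.1,-3.9,0,0,7],[-2.2,-7.8,0,0,7],[-3.2,-11.7,0,0,7],[-4.3,-15.6,0,0,7],[-5.4,-19.4,0,0,7]]}}

```text
time: 28.72
ee_pos: [0.4264, 0.3906, 0.1714]
eef_rot: [1.0, 0.009, -0.002, 0.001]
wrist_force: [1.4, -0.7, 0.3]
grip_width: 0.07
gripper_force: 0.0
```

Call:
{"api": "carry_out", "payload": {"steps": [[0,0,3,0,7],[0,0,6,0,7],[0,0,9,0,7],[0,0,9,0,7],[0,0,9,0,7]]}}

```text
time: 29.13
ee_pos: [0.4258, 0.3877, 0.0806]
eef_rot: [1.0, 0.009, -0.004, 0.003]
wrist_force: [-0.2, 0.7, 0.5]
grip_width: 0.0698
gripper_force: 0.0
```

```bash
python3 - <<'E'
from h import *
go(.4295,.391,.031,-89)
E
```

```text
now [0.4258 0.3877 0.0806] yawY -88.96 F [-0.2  0.7  0.5] w 0.0698 gf 0.0 q6 2.14 t 29.1
  delta cm [ 0.42 -0.35  4.95] twist 0.04 tilt [-0.008 -0.005 -1.   ]
```

Call:
{"api": "carry_out", "payload": {"steps": [[0.2,-0.15,1.5,0,7],[0.2,-0.15,3.5,0,7],[0.2,-0.15,4.9,0,7],[0.2,-0.15,4.9,0,7],[0.2,-0.15,4.9,0,7]]}}

```text
time: 29.55
ee_pos: [0.4314, 0.3913, 0.0365]
eef_rot: [1.0, 0.009, 0.0, -0.0]
wrist_force: [0.2, 0.4, 0.3]
grip_width: 0.0701
gripper_force: 0.0
```

```bash
python3 - <<'E'
from h import *
go(.4295,.391,.031,-89)
E
```

```text
now [0.4314 0.3913 0.0365] yawY -89.0 F [0.2 0.4 0.3] w 0.0701 gf 0.0 q6 2.14 t 29.6
  delta cm [-0.19  0.02  0.55] twist 0.0 tilt [ 0.  0. -1.]
```

Call:
{"api": "carry_out", "payload": {"steps": [[0,0,0,0,6],[0,0,0,0,5.4],[0,0,0,0,4.8],[0,0,0,0,4.5],[0,0,0,0,4.5]]}}

```text
time: 29.97
ee_pos: [0.4317, 0.3918, 0.037]
eef_rot: [1.0, 0.009, 0.001, -0.001]
wrist_force: [-0.4, -0.5, 4.4]
grip_width: 0.047
gripper_force: 25.0
```

Call:
{"api": "carry_out", "payload": {"steps": [[0,0,0,0,4.5],[0,0,0,0,4.5]]}}

```text
time: 30.13
ee_pos: [0.4317, 0.3919, 0.037]
eef_rot: [1.0, 0.009, 0.001, -0.001]
wrist_force: [-0.1, -0.9, 5.6]
grip_width: 0.0469
gripper_force: 25.0
```

```bash
python3 - <<'E'
from h import *
go(.543,.1125,.17,-89)
E
```

```text
now [0.4317 0.3919 0.037 ] yawY -88.96 F [-0.1 -0.9  5.6] w 0.0469 gf 25.0 q6 2.14 t 30.1
  delta cm [ 10.64  28.12 -13.31] twist 0.04 tilt [ 0.002  0.001 -1.   ]
```

Call:
{"api": "carry_out", "payload": {"steps": [[0,0,-1,0,4.5],[0,0,-4,0,4.5],[0,0,-8,0,4.5],[0,0,-12,0,4.5],[0,0,-14,0,4.5]]}}

```text
time: 30.55
ee_pos: [0.4327, 0.3926, 0.1811]
eef_rot: [1.0, 0.009, 0.003, -0.002]
wrist_force: [0.6, 0.8, -0.2]
grip_width: 0.0472
gripper_force: 25.0
```

Call:
{"api": "carry_out", "payload": {"steps": [[1.4,3.7,0,0,4.5],[2.8,7.4,0,0,4.5],[4.2,11.1,0,0,4.5],[5.6,14.8,0,0,4.5],[7,18.5,0,0,4.5]]}}

```text
time: 30.97
ee_pos: [0.5039, 0.206, 0.1758]
eef_rot: [1.0, 0.009, -0.0, 0.0]
wrist_force: [0.8, 0.9, -1.7]
grip_width: 0.0474
gripper_force: 25.0
```

Call:
{"api": "carry_out", "payload": {"steps": [[1.4,3.7,0,0,4.5],[2.8,7.4,0,0,4.5],[3.6,9.6,0,0,4.5],[3.6,9.6,0,0,4.5],[3.6,9.6,0,0,4.5]]}}

```text
time: 31.38
ee_pos: [0.5418, 0.1111, 0.1755]
eef_rot: [1.0, 0.007, -0.001, -0.0]
wrist_force: [-0.4, 0.6, -0.7]
grip_width: 0.0473
gripper_force: 25.0
```

```bash
python3 - <<'E'
from h import *
go(.543,.1125,.042,-89)
E
```

```text
now [0.5418 0.1111 0.1755] yawY -89.14 F [-0.4  0.6 -0.7] w 0.0473 gf 25.0 q6 1.6 t 31.4
  delta cm [ 0.14 -0.14 13.35] twist -0.14 tilt [-0.001  0.    -1.   ]
```

Call:
{"api": "carry_out", "payload": {"steps": [[0.1,-0.1,3,0,4.5],[0.1,-0.1,6,0,4.5],[0.1,-0.1,9,0,4.5],[0.1,-0.1,11,0,4.5],[0.1,-0.1,12.6,0,4.5]]}}

```text
time: 31.8
ee_pos: [0.5402, 0.1149, 0.0471]
eef_rot: [1.0, 0.01, -0.002, -0.0]
wrist_force: [0.5, -0.5, -1.1]
grip_width: 0.0469
gripper_force: 25.0
```

Call:
{"api": "carry_out", "payload": {"steps": [[0,0,0.3,0,4.5],[0,0,0.5,0,4.5],[0,0,0.7,0,4.5],[0,0,0.8,0,4.5],[0,0,0.8,0,4.5]]}}

```text
time: 32.22
ee_pos: [0.5439, 0.1136, 0.043]
eef_rot: [1.0, 0.009, 0.001, -0.0]
wrist_force: [-0.5, -0.6, -1.3]
grip_width: 0.0471
gripper_force: 25.0
```

```bash
python3 - <<'E'
from h import *
go(.543,.1125,.042,-89)
E
```

```text
now [0.5439 0.1136 0.043 ] yawY -88.94 F [-0.5 -0.6 -1.3] w 0.0471 gf 25.0 q6 1.6 t 32.2
  delta cm [-0.09  0.11  0.1 ] twist 0.06 tilt [ 0.002  0.    -1.   ]
```

Call:
{"api": "carry_out", "payload": {"steps": [[0,0,0.1,0,4.5],[0,0,0.2,0,4.5],[0,0,0.2,0,4.5]]}}

```text
time: 32.47
ee_pos: [0.5441, 0.1134, 0.042]
eef_rot: [1.0, 0.009, 0.001, -0.0]
wrist_force: [-2.2, -0.3, 7.3]
grip_width: 0.0466
gripper_force: 25.0
```

Call:
{"api": "carry_out", "payload": {"steps": [[0,0,0,0,5],[0,0,0,0,5.6],[0,0,0,0,6.2],[0,0,0,0,6.6],[0,0,0,0,6.6]]}}

```text
time: 32.88
ee_pos: [0.5428, 0.1132, 0.0396]
eef_rot: [1.0, 0.009, -0.0, -0.0]
wrist_force: [-1.0, 0.4, -0.1]
grip_width: 0.0657
gripper_force: 0.0
```

Call:
{"api": "carry_out", "payload": {"steps": [[0,0,-2,0,6.6],[0,0,-5,0,6.6],[0,0,-9,0,7],[0,0,-13,0,7],[0,0,-16,0,7]]}}

```text
time: 33.3
ee_pos: [0.5438, 0.1134, 0.203]
eef_rot: [1.0, 0.009, 0.002, -0.0]
wrist_force: [1.3, 0.2, 1.2]
grip_width: 0.0702
gripper_force: 0.0
```

Call:
{"api": "carry_out", "payload": {"steps": [[-3,0,-1,0,7],[-7,0,-2,0,7],[-10,0,-3,0,7],[-13,0,-4,0,7],[-15,0,-5,0,7]]}}

```text
time: 33.72
ee_pos: [0.3902, 0.1106, 0.2496]
eef_rot: [1.0, 0.009, -0.001, -0.0]
wrist_force: [1.5, -0.6, 0.3]
grip_width: 0.0702
gripper_force: 0.0
```

```bash
python3 - <<'E'
from h import *
d=arm.get_image("scene");crop(d,(110,130,430,270),2.5,"f1")
s=arm.state();print(s["time"],s["wrist_force"],s["ee_pos"])
E
```

```text
33.7667 [-2.09532799  1.65579522  0.66478857] [0.38912723 0.11090281 0.25161022]
```

View pics/f1.png

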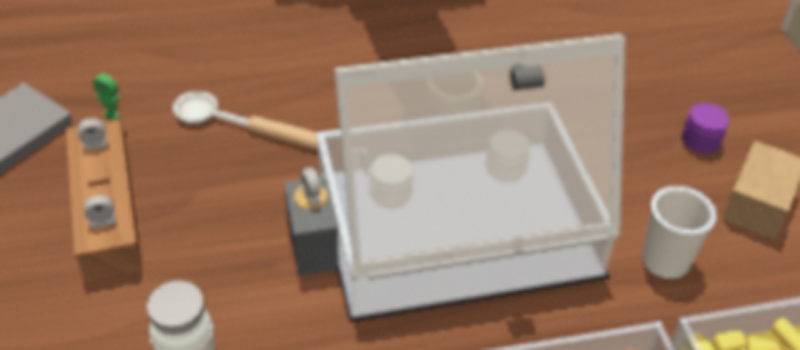

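Both tins stand in the case at crop (391,180) and (508,155). The lid is propped, the key is turned in the lock at (312,185), and two keys are in the stand. I'll do a final numeric check of the lid and key, then hand in.

```bash
python3 - <<'E'
from h import *
d=arm.get_image("scene");vv,uu=np.mgrid[0:384,0:512];P=depthpt(d,np.c_[uu.ravel(),vv.ravel()])
b=lambda x0,x1,y0,y1,z0,z1:P[(P[:,0]>x0)&(P[:,0]<x1)&(P[:,1]>y0)&(P[:,1]<y1)&(P[:,2]>z0)&(P[:,2]<z1)]
L=b(.60,.76,-.06,.19,.09,.275);top=L[L[:,2]>L[:,2].max()-.012];m=top.mean(0)
print(len(L),L.min(0),L.max(0));ang=np.degrees(np.arctan2(m[2]-.072,.70-m[0]));print("lid",ang,m)
K=b(.56,.63,-.115,-.075,.085,.13);kt=K[:,2].max();print("key top",kt)
for x in(.448,.568):
    Q=b(x-.02,x+.025,-.34,-.28,.06,.12);print("stand key top",Q[:,2].max())
if 64<ang<76 and .096<kt<.112: print(arm.finish_job())
E
```

```text
7825 [ 0.61627659 -0.05999413  0.09000345] [0.70074594 0.18998085 0.26549521]
lid 70.12711965995621 [0.63269266 0.06861505 0.25820982]
key top 0.10646437796171293
stand key top 0.08303151590136604
stand key top 0.08144777451916796
the job is handed in; nothing more can be done
None
```

The job is handed in at about 34 s: the second key tried works and is home in the lock, turned to its stop, the first is back in its slot, the lid measures about 70 degrees, and both tins stand upright in the case.

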